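Line up the screw eye and latch the damp box

ROBOT

A 7-joint arm with a two-finger parallel gripper is mounted at the origin on the work surface. World frame = base frame: x ahead of the robot, y to its left, z up, the work surface at z = 0. Lengths are in m, angles in rad, forces in N, time in s.
With the tool pointing down it reaches from about 0.425 to 0.875 m from the base axis. Payload 9.9 kg.
Tool frame: the origin (TCP) lies on the centre line of the jaws, within the pads' length; the fingertips stand 8 mm ahead of it and the grasp point (between the pads) lies 11 mm behind it; z points along the fingers, x is the direction in which the jaws open and shut, and the axes are right-handed (so a half turn about z gives the same grasp; the last joint's range is limited). The gripper opens to 85 mm and grips with 20 to 120 N. Pads are 22 mm wide; open, the fingers measure 114 mm over their backs; the gripper's body (76 mm by 85 mm) begins 54 mm behind the grasp point. The pads swing forward as they close: fully open they stand 13 mm farther back than shut.
Start: joints at [1.249, 0.576, 0.025, 1.437, -0.015, 1.129, -0.057], TCP at [0.159, -0.656, 0.239] pointing down, gripper open.
Joint ranges: [-2.76, 2.76], [-0.34, 2.15], [-1.52, 1.57], [0.19, 2.46], [-1.09, 4.23], [0.17, 1.99], [-2.82, 2.82]. Speed limits (rad/s): [2.22, 2.22, 3.01, 3.01, 3.14, 3.14, 3.14].

INTERFACE

Orientations are given as a rotation vector (axis times angle).
In Python, from plant import telemetry, capture, order gives the robot as it stands.
- The arm moves only by the tool carry_out, never from a script. Its argument "steps" is a list that holds one entry, the list of rows, each a list of 7 numbers: the shift along the tool's x, y, z in mm, then the turn, a rotation vector about the tool's x, y, z in degrees, then the closure, from 0 (fully open) to 1 (shut). A call has 1 to 10 rows; each row shifts and turns the commanded pose from where the row before left it, along the tool's axes as they then stand; what a row does not reach is not made up. A row lasts 1/10 s, in which the tool goes at most 50 mm and 8.59 degrees, less where a joint would pass 70% of its speed; a pose out of reach is approached as far as the arm can. A call with a gripper value outside its range is refused whole. The fingers move at their own pace and stop on an object; "squeeze" is the grip in N (left out, the last holds). Time passes only in rows, so rows that do not move let the fingers close. It gives the time, the measured TCP pose, the force and the opening at its end, in the units of the state.
- telemetry.get_obs(): the state, without advancing time (a new reading comes with each control period).
- capture(name): name is "side" or "top"; returns a dict with "pixels" (384x512x3 uint8, red, green, blue), "fx", "fy", "cx", "cy" (pixels), "position" and "rotation" of the camera in the world. Camera axes: x right, y up, looking along -z (the intrinsics and any distortion apply to the point x, -y, -z); pixel columns grow to the right and rows downward; lengths in m; the calibration is good to about 2 mm. A picture is of the moment at which its call begins. There is no depth.
- order.job_done(): hands the job in, once; it reports no verdict.
The state is a dict: "t": time; "joint_pos": joint angles; "qd": joint speeds; "tau": joint torques, N m; "ee_pos": TCP position; "ee_rot": TCP orientation; "ft_force": force on the tool from outside, world axes, zero at the start; "moment": the same for the moment, N m; "opening": opening from 0.0 (shut) to 1.0 (fully open).
Only numpy, scipy, OpenCV 4.12 (cv2) and the standard library are available. Lean on these libraries where they do the work, as an engineer would, in place of code of your own. Each camera call takes 0.05 s, during which the arm holds its last target.

TASK

The latch of the potter's damp box is being fitted, and its screw eye still stands askew. Put the screwdriver's shank through the eye and, using it as a lever, screw the eye on clockwise until its loop stands square to the hook; draw the screwdriver out and lay it down on the bench, then swing the hook over and drop it fully home in the eye. Leave the jar, bowl and brush alone.

Things in the scene. Friction and masses are not known exactly. Their poses are not given: they have to be found in the camera images.
- eye (a joint): Angle of the screw eye about its shank, rad. 0 = square: the loop opens straight up and down the slope, ready for the hook. Starts between -1.2 and -0.95, grows as the eye is screwed in clockwise (seen looking at the slope). Stiff (0.2 N m), stays where left. An 8 mm rod has about 40 degrees of play in the loop before the eye turns with it.
- eye_center (a point): Centre of the loop of the steel screw eye that stands out of the box's slope, 28 mm above the wood. Round wire 6 mm thick, loop 12 mm inside, 24 mm outside. Axes turn with the eye: z is its shank's axis, out of the slope (26 degrees from vertical); x is the way a rod passes through the loop, straight up the slope at joint 0.
- hook (a joint): Angle of the hook about its pivot, rad. 0 = latched, at its stop: arm lying across to the eye, bent end through the loop. Grows as the hook swings back up the slope (clockwise seen looking at the slope). Starts 1.1 to 1.9, pointing about up the slope. Light friction (0.035 N m) holds it where it is left.
- hook_pivot (a point): On the axis of the hook's pivot stud, on the lid, 115 mm right of the eye (looking up the slope) and 7 mm further up, level with the hook's arm, 28 mm above the wood. Axes fixed to the box: x up the slope, y left along it (towards the eye), z out of it. The hook's round boss is 18 mm wide, its screw head rises 8 mm above this point.
- hook_arm (a point): Point on the hook's straight arm, 60 mm from the pivot axis. Arm: round steel 6 mm thick, 115 mm long from the pivot, parallel to the slope, 28 mm above the wood. Its far end bends at a right angle, 24 mm long, 5 mm thick, and goes through the eye, pointing down the slope when latched. Axes turn with the hook: the arm runs along +y, the bent end along -x, z out of the slope.
- driver_grip (a point): Middle of the screwdriver's black handle, square with rounded edges, 28 mm wide and high, 76 mm long, lying level on the bench, this point 14 mm up. x runs to the blade, z up. From here on: collar 21 mm wide at 38 to 46 mm, ferrule 13 mm wide to 51 mm, round steel shank 8 mm thick to 115 mm, blade 6 by 3 mm to 123 mm. 0.11 to 0.18 kg.
- driver_tip (a point): End of the screwdriver's blade, 123 mm from the middle of the handle, on the axis of the shank.
- box: Plywood damp box, fixed, its low front facing about the robot's right. Origin on the bench below the eye's foot; x to its high rear, y left along it. Reaches 140 mm to the front, 160 mm to the rear, 360 mm right, 40 mm left. Whole top slopes 26 degrees: 100 mm high in front, 168 mm at the eye, 246 mm at the rear. Eye on the plain left stile; hook on the lid with the clear pane, which is shut.
- glaze_jar: Clear jar with a white cap, 68 mm wide, 105 mm high, on the bench; origin at its underside. Not to be disturbed.
- bisque_bowl: Terracotta bowl, 100 mm wide, 48 mm high, on the bench; origin at its underside. Not to be disturbed.
- glaze_brush: Flat brush, 130 mm long, with a wooden handle, lying on the bench; origin at its underside. Not to be disturbed.

How it is judged:
On the way, in this order (a step that is already met when the one before it is completed fails the run):
1. the shank is through the eye's loop, the eye not yet turned (x of eye_center in the frame of driver_grip between 0.045 and 0.115 m and y of eye_center in the frame of driver_grip between -0.006 and 0.006 m and z of eye_center in the frame of driver_grip between -0.006 and 0.006 m and value of joint eye below -0.7 rad), for 0.1 s.
2. the eye is turned square by the shank in its loop (x of eye_center in the frame of driver_grip between 0.045 and 0.123 m and y of eye_center in the frame of driver_grip between -0.006 and 0.006 m and z of eye_center in the frame of driver_grip between -0.006 and 0.006 m and value of joint eye between -0.26 and 0.26 rad), for 0.1 s.
3. the screwdriver lies released on the bench (height (world z) of driver_grip below 0.022 m and height (world z) of driver_tip below 0.03 m and linear speed of driver below 0.02 m/s and contact force between the fingers and driver below 0.1 N), for 0.2 s.
At the end, for the whole second after the job is handed in: The eye is square to the hook (within 15 degrees), the hook is fully down with its end through the loop (within 0.1 rad of its stop), and the screwdriver lies at rest on the bench, clear of the box (value of joint eye between -0.26 and 0.26 rad and value of joint hook below 0.1 rad and height (world z) of driver_grip below 0.022 m and height (world z) of driver_tip below 0.03 m and linear speed of driver below 0.02 m/s and contact force between driver and box below 0.1 N); the robot touches nothing.
It fails at once if the screwdriver is dropped instead of laid down (contact force between the fingers and driver below 0.05 N and linear speed of driver above 0.8 m/s).
It fails at once if the eye is screwed out instead of in (value of joint eye below -1.65 rad).
It fails at once if a bystander is disturbed (distance of any of glaze_jar, bisque_bowl, glaze_brush from where it was at the start of the episode above 0.03 m).
It also fails if it takes over 72 s, if anything falls off the work surface, if the arm or the gripper's body presses on something with over 40 N, if the wrist force passes 120 N, or if a joint passes its speed limit or range.

## Working session

There is one attempt and no reset: what is moved stays moved. The work goes in short steps, Python scripts to look and compute and a tool call to move; the robot and the scene stay as the last step left them, time stands still between calls to the robot, and variables do not carry over. Pictures are saved under pics/ and viewed, and the job is handed in when it is done.

Besides the shell and the picture viewer there is one more tool, called after ">>>" as a command line: name --argument value ..., lists and objects as JSON in quotes. carry_out: Moves the arm, as the interface text tells. Its arguments: {"type":"object","properties":{"steps":{"type":"array","items":{"type":"array","items":{"type":"array","items":{"type":"number"}}}},"squeeze":{"type":"number"}},"required":["steps"]}

```bash
ls -la; mkdir -p pics
cat > h.py <<'E'
import numpy as np, cv2
from scipy.spatial.transform import Rotation as R
from plant import telemetry, capture, order
def snap(name,fn):
    c=capture(name); cv2.imwrite('pics/'+fn, cv2.cvtColor(c['pixels'],cv2.COLOR_RGB2BGR))
    np.savez('pics/'+fn[:-4]+'.npz',**{k:np.array(v) for k,v in c.items()})
    return c
E
python3 - <<'E'
from h import *
o=telemetry.get_obs(); print(o)
for n in ('side','top'):
    c=snap(n,n+'0.png'); print({k:v for k,v in c.items() if k!='pixels'})
E
```

```text
total 12
drwxr-xr-x  3 agent agent 4096 Dec  7 05:49 .
drwxr-xr-x 23 root  root  4096 Dec  7 05:49 ..
drwxr-xr-x  2 agent agent 4096 Dec  7 05:49 pics
{'t': 0.0, 'joint_pos': array([ 1.24916623,  0.57653916,  0.02486342,  1.43791019, -0.01501414,
        1.12901307, -0.05648027]), 'qd': array([ 0.00194221, -0.00141711,  0.00045044,  0.00017243, -0.00011611,
       -0.0013572 , -0.00053369]), 'tau': array([ 2.91278120e-04, -7.65755725e+01,  2.25037023e+00, -2.85966003e+01,
        1.53166009e-02,  1.27249007e-02, -1.16534494e-05]), 'ee_pos': array([ 0.15892031, -0.65556614,  0.23843758]), 'ee_rot': array([-2.46855976e+00,  1.94157218e+00,  2.16053169e-03]), 'ft_force': array([ 0.99667563,  0.30544174, -0.156061  ]), 'moment': array([-0.01492927,  0.00032106,  0.02328158]), 'opening': 1.0003805493902742}
{'fx': 475.5402494842268, 'fy': 475.5402494842268, 'cx': 256.0019142107256, 'cy': 187.03521906354194, 'position': array([0.43599568, 1.08053224, 1.13806487]), 'rotation': array([ 0.03525508, -1.21634405, -2.79405799])}
{'fx': 495.8566561710143, 'fy': 495.8566561710143, 'cx': 256.1040230950775, 'cy': 195.32502821970795, 'position': array([0.29888888, 0.0142055 , 1.39896161]), 'rotation': array([ 0.13267748, -0.15181635, -1.56253665])}
```

View pics/side0.png

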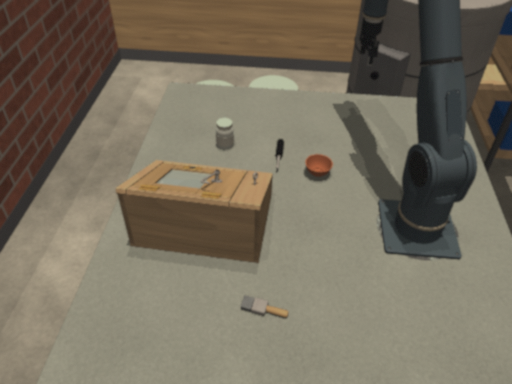

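View pics/top0.png

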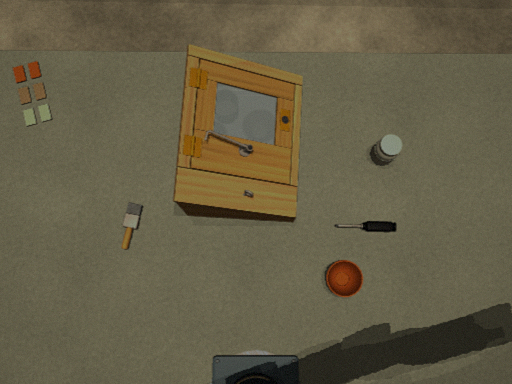

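Run:
```python
import cv2
a=cv2.imread('pics/top0.png')[120:260,170:410]; cv2.imwrite('pics/topz.png',cv2.resize(a,None,fx=3.3,fy=3.3,interpolation=cv2.INTER_CUBIC))
a=cv2.imread('pics/side0.png')[120:220,110:300]; cv2.imwrite('pics/sidez.png',cv2.resize(a,None,fx=4,fy=4,interpolation=cv2.INTER_CUBIC))
```

```text
(no output)
```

View pics/topz.png

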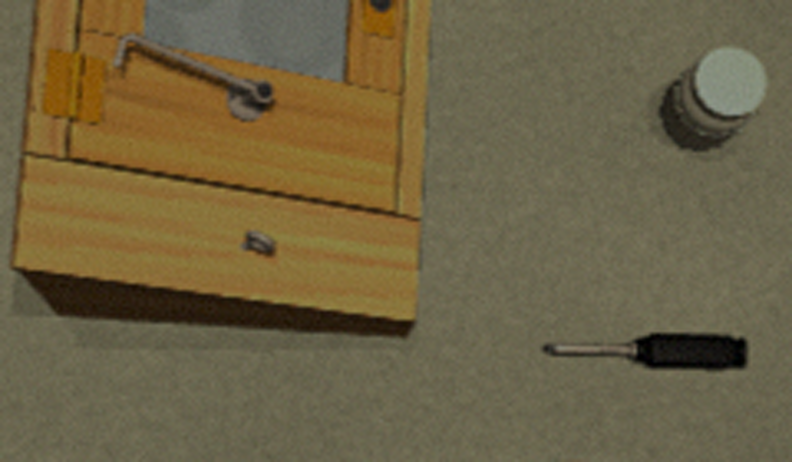

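View pics/sidez.png

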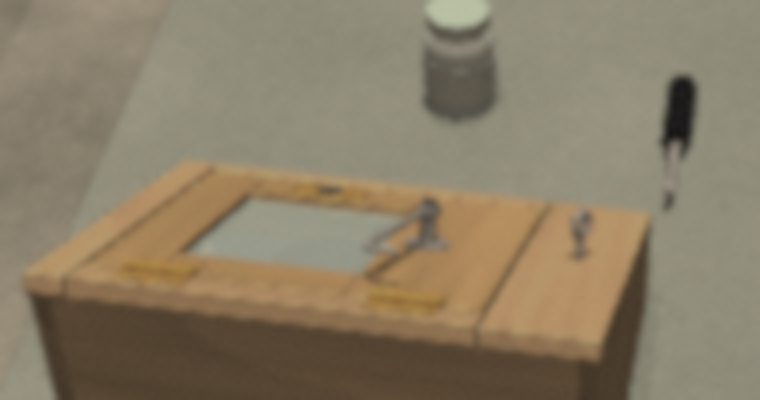

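```bash
cat >> h.py <<'E'
def crop(src,dst,x0,y0,x1,y1,f):
    a=cv2.imread('pics/'+src)[y0:y1,x0:x1]; a=cv2.resize(a,None,fx=f,fy=f,interpolation=cv2.INTER_CUBIC)
    a=cv2.convertScaleAbs(a,alpha=1.5)
    step=5
    for x in range(x0,x1,step): cv2.putText(a,str(x),(int((x-x0+.5)*f)-8,8),0,.3,(255,255,255)); cv2.line(a,(int((x-x0+.5)*f),10),(int((x-x0+.5)*f),16),(0,255,255))
    for y in range(y0,y1,step): cv2.putText(a,str(y),(0,int((y-y0+.5)*f)+3),0,.3,(255,255,255)); cv2.line(a,(20,int((y-y0+.5)*f)),(26,int((y-y0+.5)*f)),(0,255,255))
    cv2.imwrite('pics/'+dst,a)
def proj(c,P):
    "c: dict/npz of capture"
    Rm=R.from_rotvec(c['rotation']).as_matrix(); q=(np.atleast_2d(P)-c['position'])@Rm
    return np.c_[c['cx']+c['fx']*q[:,0]/-q[:,2], c['cy']+c['fy']*(-q[:,1])/-q[:,2]]
E
python3 - <<'E'
from h import *
crop('top0.png','a1.png',225,180,275,210,15)
crop('side0.png','a2.png',235,165,285,195,15)
crop('top0.png','a3.png',200,125,265,165,12)
crop('top0.png','a4.png',330,215,402,238,11)
crop('side0.png','a5.png',262,130,302,180,11)
E
```

```text
(no output)
```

View pics/a1.png

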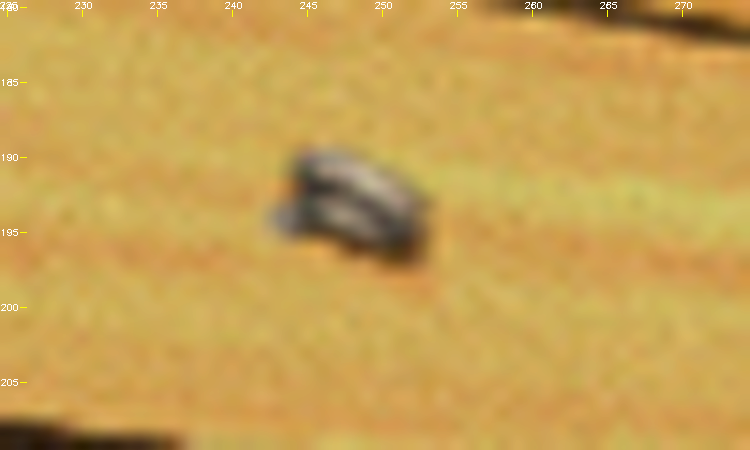

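View pics/a2.png

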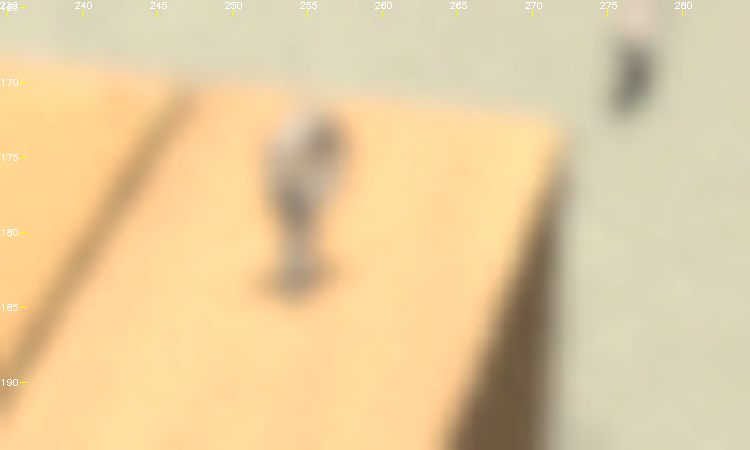

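View pics/a3.png

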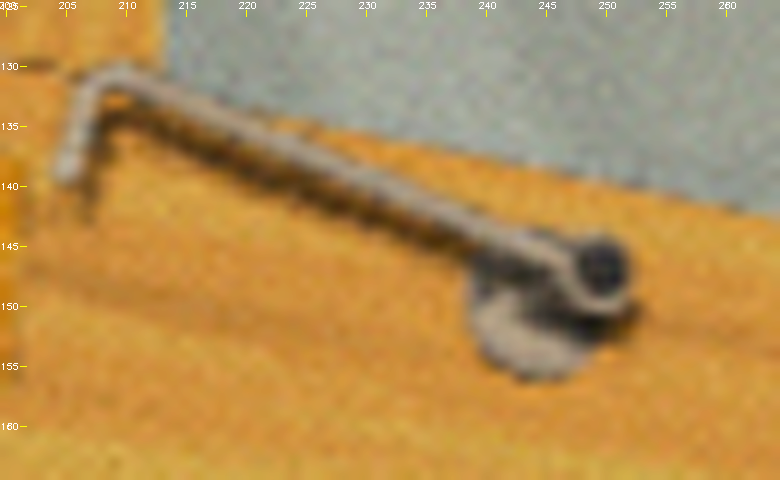

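View pics/a4.png

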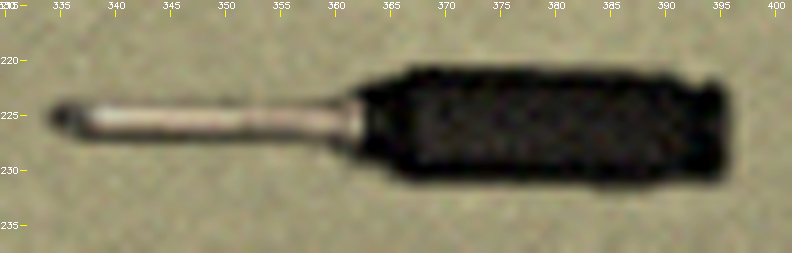

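View pics/a5.png

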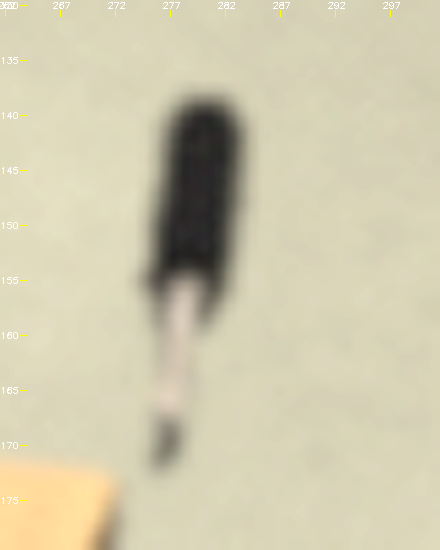

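Run:
```python
from h import *
crop('top0.png','b1.png',168,185,208,215,18)
crop('top0.png','b2.png',275,200,305,225,18)
crop('top0.png','b3.png',180,35,210,60,18)
crop('top0.png','b4.png',285,65,310,85,18)
a=[cv2.resize(cv2.imread(f'pics/b{i}.png'),(400,300)) for i in (1,2,3,4)]
cv2.imwrite('pics/b.png',np.vstack([np.hstack(a[:2]),np.hstack(a[2:])]))
crop('side0.png','c1.png',115,178,140,200,18)
crop('side0.png','c2.png',245,195,275,220,18)
crop('side0.png','c3.png',150,153,180,175,18)
crop('side0.png','c4.png',258,165,282,185,18)
a=[cv2.resize(cv2.imread(f'pics/c{i}.png'),(400,300)) for i in (1,2,3,4)]
cv2.imwrite('pics/c.png',np.vstack([np.hstack(a[:2]),np.hstack(a[2:])]))
```

```text
(no output)
```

View pics/b.png

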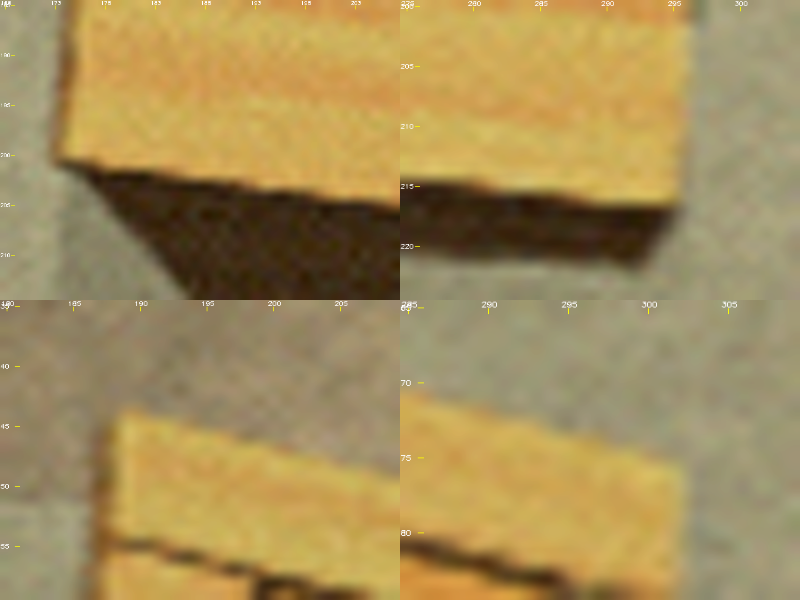

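View pics/c.png

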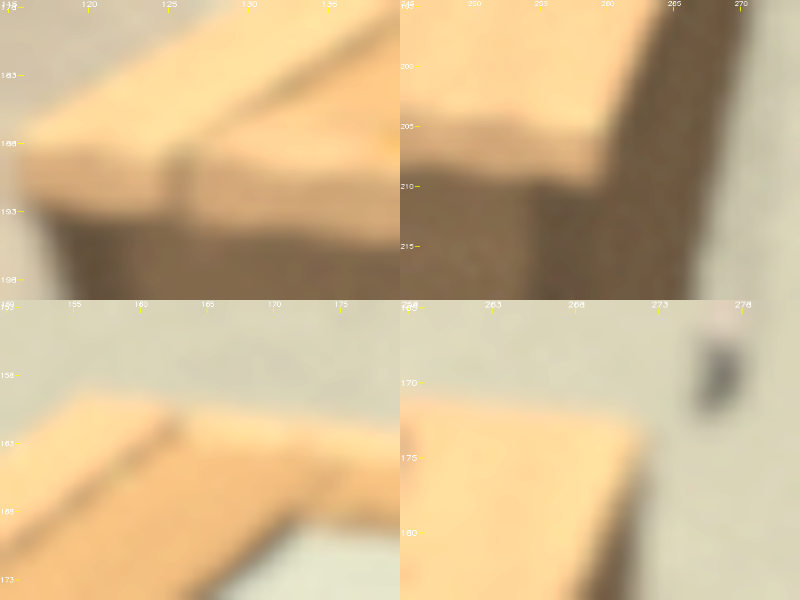

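```bash
cat > fit.py <<'E'
from h import *
from scipy.optimize import least_squares
S=np.load('pics/side0.npz'); T=np.load('pics/top0.npz')
s26,c26=np.sin(np.radians(26)),np.cos(np.radians(26)); t26=s26/c26
cor=np.array([[.16,.04],[-.14,.04],[.16,-.36],[-.14,-.36]]); cor=np.c_[cor,.168+cor[:,0]*t26]
U=np.array([s26*0+c26,0,s26]); V=np.array([0,1,0.]); N=np.array([-s26,0,c26]); F=np.array([0,0,.168])
eye=F+.028*N
piv=F+.028*N-.115*V+.007*U
tp=np.array([[173.3,200.6],[295.6,216.7],[188.3,43.5],[302.2,75.5]])
sp=np.array([[259.9,205.6],[272,172.4],[115.8,187.4],[155.6,159.3]])
def W(p,P): return np.atleast_2d(P)@R.from_euler('z',p[2]).as_matrix().T+[p[0],p[1],0]
E
cat > f1.py <<'E'
from fit import *
for off in (0,.5):
  for use in ('both','top','side'):
    def res(p):
        r=[]
        if use!='side': r.append(proj(T,W(p,cor))-tp-off)
        if use!='top': r.append(proj(S,W(p,cor))-sp-off)
        return np.concatenate(r).ravel()
    q=least_squares(res,[.55,.03,1.5])
    print(off,use,q.x.round(4),q.cost.round(2)); 
    if use=='both': print(q.fun.reshape(-1,2).round(1))
    print('eye',W(q.x,eye).round(4),proj(T,W(q.x,eye)),proj(S,W(q.x,eye)),'piv',proj(T,W(q.x,piv)),proj(S,W(q.x,piv)))
E
python3 f1.py
```

```text
0 both [0.5266 0.0323 1.5122] 1.07
[[ 0.4  0.3]
 [-0.3  0.6]
 [-0.  -0. ]
 [-0.2 -0.1]
 [-0.1 -0.7]
 [ 0.2  0.3]
 [-0.8 -0.1]
 [-0.1  0.1]]
eye [[0.5259 0.02   0.1932]] [[247.90792176 192.90790983]] [[254.7318974  175.47898619]] piv [[248.33255895 147.5882883 ]] [[216.58853565 171.72005482]]
0 top [0.5271 0.0322 1.5119] 0.29
eye [[0.5264 0.02   0.1932]] [[247.92578101 192.7081722 ]] [[254.56591982 175.4571523 ]] piv [[248.36332453 147.3948475 ]] [[216.42649928 171.6912443 ]]
0 side [0.5259 0.0326 1.5128] 0.59
eye [[0.5252 0.0203 0.1932]] [[247.77817099 193.18054185]] [[254.9504002  175.56632471]] piv [[248.1757815  147.85211155]] [[216.79517103 171.82218594]]
0.5 both [0.5252 0.0319 1.5118] 2.27
[[ 0.   0.3]
 [-0.7  0.6]
 [-0.3 -0. ]
 [-0.5 -0.1]
 [-0.  -1.3]
 [ 0.2 -0.2]
 [-0.8 -0.7]
 [-0.1 -0.5]]
eye [[0.5245 0.0196 0.1932]] [[248.06550548 193.47332616]] [[255.21748136 175.42717401]] piv [[248.50433598 148.13663741]] [[217.08010976 171.66003213]]
0.5 top [0.5258 0.031  1.5116] 0.33
eye [[0.5251 0.0187 0.1932]] [[248.42689936 193.23691182]] [[255.04699733 175.21574174]] piv [[248.87018145 147.90801061]] [[216.92978602 171.44588244]]
0.5 side [0.5241 0.0346 1.5122] 0.59
eye [[0.5233 0.0224 0.1932]] [[246.95806197 193.91482855]] [[255.50352794 176.05900721]] piv [[247.39716819 148.56312981]] [[217.30802618 172.29275138]]
```

```bash
cat > f2.py <<'E'
from fit import *
P=np.array([[.123,0,.014],[.080,0,.014],[.051,0,.014]])
# top: tip, shank centre mid, ferrule end; side likewise
tpx=np.array([[334.0,225.1],[350.0,225.4],[362.3,225.4]])
hc=np.array([380.5,225.7]) # handle silhouette center top
spx=np.array([[276.0,172.0],[277.0,163.0]])
def G(p,P): return np.atleast_2d(P)@R.from_euler('z',p[2]).as_matrix().T+[p[0],p[1],0]
hb=np.array([[x,y,z] for x in(-.038,.038) for y in(-.013,.013) for z in (.001,.027)])
def res(p,pr=0):
    a=proj(T,G(p,P))-tpx; 
    q=proj(T,G(p,hb)); b=[q[:,0].max()-396.0,(q[:,1].max()-231.2),(q[:,1].min()-220.6)]
    s=proj(S,G(p,P[:1]))-spx[:1]
    q=proj(S,G(p,hb)); c=[q[:,0].min()-276.2,q[:,0].max()-283.8,q[:,1].min()-138.6]
    if pr: print(a.round(2),np.round(b,2),s.round(2),np.round(c,2))
    return np.concatenate([a.ravel(),b,s.ravel(),c])
q=least_squares(res,[.45,-.3,1.57],loss='soft_l1'); print(q.x.round(4),G(q.x,P).round(4)); res(q.x,1)
E
python3 f2.py
```

```text
[ 0.4661 -0.3489  1.5494] [[ 0.4687 -0.2259  0.014 ]
 [ 0.4678 -0.2689  0.014 ]
 [ 0.4672 -0.2979  0.014 ]]
[[ 1.43 -0.04]
 [ 0.68  0.04]
 [-1.34  0.3 ]] [-2.07  0.4   0.04] [[ 0.35 -3.15]] [-1.52 -0.35  0.28]
```

```bash
sed -i 's/\[350.0,225.4\],\[362.3,225.4\]/[347.5,225.3],[359.6,225.5]/' f2.py; python3 f2.py
python3 - <<'E'
from h import *
T=np.load('pics/top0.npz');S=np.load('pics/side0.npz')
g=np.load('pics/top0.npz')['pixels'].astype(int).sum(2)
print(g[225:227,328:400]); print(g[214:238,380],g[214:238,345])
g=S['pixels'].astype(int).sum(2); print(g[132:176,277:279].T)
E
```

```text
[ 0.466  -0.3449  1.5491] [[ 0.4687 -0.2219  0.014 ]
 [ 0.4678 -0.2649  0.014 ]
 [ 0.4671 -0.2939  0.014 ]]
[[ 0.02 -0.04]
 [ 1.77  0.15]
 [-0.05  0.21]] [-3.5   0.41  0.04] [[ 0.28 -2.44]] [-1.58 -0.39  0.91]
[[286 292 277 281 290 270 183  79 133 164 283 373 381 372 371 370 363 351
  358 351 353 345 348 332 310 323 299 310 305 297 313 301 261 228 260  58
   66  15   6  28  82  70  38  77  68  64  69  48  69  75  41  47  47  67
   60  44  41  58  37  62  47  43  37  52  28  12  13  60 179 283 302 285]
 [292 303 287 274 289 285 214 138 152 118 182 254 261 251 249 248 241 274
  275 271 279 265 276 254 210 238 231 233 241 260 295 301 276 258 303  71
   70  33   7  27  84  84  76  49  70  79  75  53  60  63  67  69  59  76
   61  63  72  65  56  52  55  50  66  25  33  17  49  81 176 298 294 284]]
[295 306 308 297 288 323 288 136  19  38  55  47  59  72  56  67   5  98
 274 292 292 267 281 279] [278 284 282 289 299 292 290 299 290 280 258 351 274 118 261 289 273 293
 296 287 283 284 287 290]
[[409 410 415 413 414 409 396 357 300 248 213 200 181 178 162 151 135 117
  101  90  86  75 112 199 268 314 351 359 367 375 382 387 397 412 412 370
  299 255 248 285 347 392 408 411]
 [407 409 410 416 414 402 364 289 191 142 112 104  92  88  87  91  86  78
   85  90  76  80 139 254 342 385 402 407 399 394 394 390 393 399 398 378
  342 320 325 352 386 403 411 410]]
```

Run:
```python
from fit import *
crop('top0.png','d1.png',320,255,368,300,12)
a=T['pixels'][214:240,326:404]; a=cv2.cvtColor(a,cv2.COLOR_RGB2BGR); a=cv2.resize(a,None,fx=10,fy=10,interpolation=cv2.INTER_NEAREST)
cv2.imwrite('pics/d2.png',cv2.convertScaleAbs((255*(a/255.)**.5).astype(np.uint8)))
c=T
def back(c,uv,z):
    Rm=R.from_rotvec(c['rotation']).as_matrix(); d=Rm@np.array([(uv[0]-c['cx'])/c['fx'],-(uv[1]-c['cy'])/c['fy'],-1]); return c['position']+d*(z-c['position'][2])/d[2]
for n,uv in dict(tip=(334,225.5),butt=(396,226),mid=(362.3,225.5)).items(): print(n,back(T,uv,.014).round(4))
for n,uv in dict(tip=(276,172),butt=(280.5,138.8),mid=(278,155)).items(): print(n,back(S,uv,.014).round(4))
```

```text
tip [ 0.4674 -0.2218  0.014 ]
butt [ 0.4667 -0.3969  0.014 ]
mid [ 0.4678 -0.3017  0.014 ]
tip [ 0.4688 -0.2085  0.014 ]
butt [ 0.4641 -0.4066  0.014 ]
mid [ 0.4676 -0.3058  0.014 ]
```

View pics/d1.png

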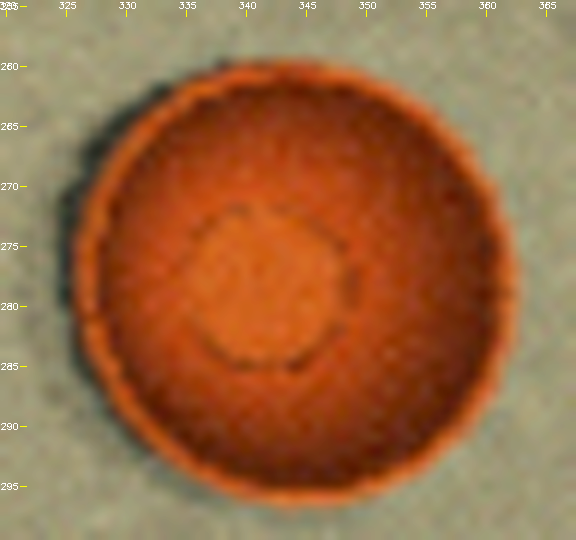

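View pics/d2.png

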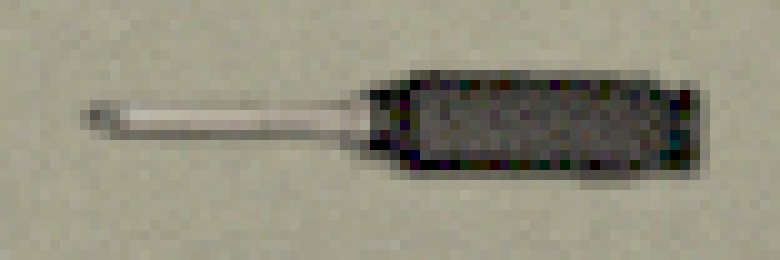

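```bash
cat > ov.py <<'E'
from fit import *
p0=np.array([.5266,.0323,1.5122])
def eyepts(a):
    ax=np.cos(-a)*U+np.sin(-a)*V; ay=np.cross(N,ax)
    t=np.linspace(0,2*np.pi,60); k=np.linspace(0,2*np.pi,16)
    t,k=np.meshgrid(t,k); r=.009+.003*np.cos(k)
    tor=eye+ (r*np.cos(t)).ravel()[:,None]*ay+(r*np.sin(t)).ravel()[:,None]*N+(.003*np.sin(k)).ravel()[:,None]*ax
    h=np.linspace(0,.018,15); h,k=np.meshgrid(h,np.linspace(0,2*np.pi,12))
    sh=F+h.ravel()[:,None]*N+.003*(np.cos(k).ravel()[:,None]*U+np.sin(k).ravel()[:,None]*V)
    return np.r_[tor,sh]
def hookpts(th):
    ad=np.cos(th)*V+np.sin(th)*U; bd=-U*np.cos(th)+V*np.sin(th)
    l=np.linspace(0,.115,80); b=np.linspace(0,.024,20)
    return np.r_[piv+l[:,None]*ad, piv+.115*ad+b[:,None]*bd]
def overlay(c,pts,x0,y0,x1,y1,f,col=(0,0,255)):
    im=cv2.cvtColor(c['pixels'][y0:y1,x0:x1],cv2.COLOR_RGB2BGR)
    im=cv2.resize(cv2.convertScaleAbs(im,alpha=1.5),None,fx=f,fy=f,interpolation=cv2.INTER_CUBIC); o=im.copy()
    for u,v in proj(c,pts): cv2.circle(o,(int((u-x0+.5)*f),int((v-y0+.5)*f)),1,col,-1)
    return np.hstack([im,o])
E
cat > f3.py <<'E'
from ov import *
rows=[]
for a in (-1.2,-1.08,-.95):
    rows.append(np.hstack([overlay(T,W(p0,eyepts(a)),238,184,258,202,10),overlay(S,W(p0,eyepts(a)),245,168,265,187,10)[:180]]))
cv2.imwrite('pics/e.png',np.vstack(rows))
cv2.imwrite('pics/e2.png',np.vstack([overlay(T,W(p0,hookpts(a)),200,125,260,158,6) for a in (1.7,1.8,1.9)]))
E
python3 f3.py
```

```text
(no output)
```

View pics/e.png

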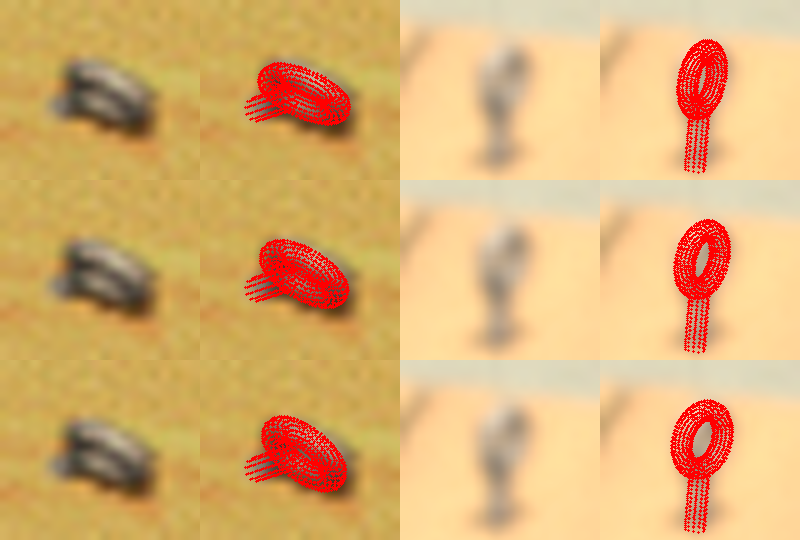

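View pics/e2.png

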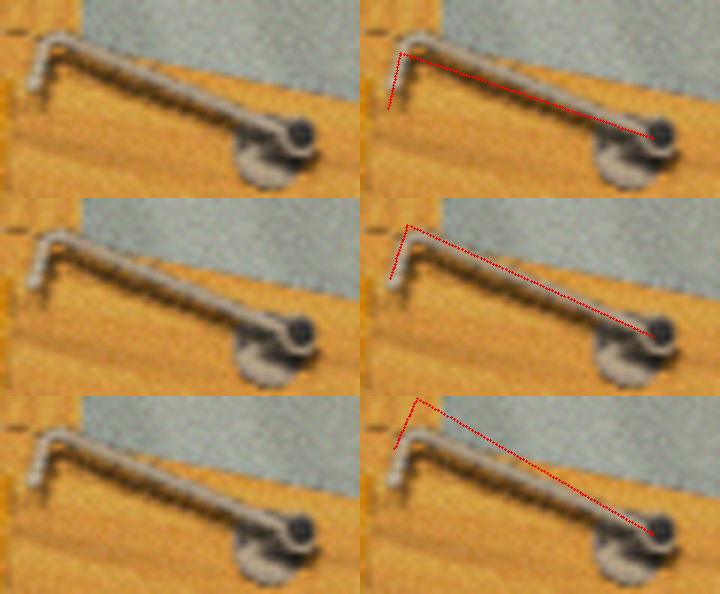

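```bash
cat > eyefit.py <<'E'
from ov import *
def cover(c,pts,x0,y0,x1,y1,blur):
    f=8; m=np.zeros(((y1-y0)*f,(x1-x0)*f),np.uint8)
    for u,v in proj(c,pts): cv2.circle(m,(int((u-x0+.5)*f),int((v-y0+.5)*f)),3,255,-1)
    m=cv2.GaussianBlur(m.astype(np.float32)/255,(0,0),blur*f)
    return cv2.resize(m,(x1-x0,y1-y0),interpolation=cv2.INTER_AREA)
def feat(c,x0,y0,x1,y1):
    im=c['pixels'][y0:y1,x0:x1].astype(float); s=im[...,2]/(im[...,0]+1) # blue/red ratio: gray->1, wood low
    return s
def run(T,S,angs,p0=p0,pf=eyepts):
  for c,box,bl,nm in ((T,(236,182,262,204),.5,'top'),(S,(244,166,266,190),1.0,'side')):
    s=feat(c,*box); out=[]
    for a in angs:
        best=None
        for dx in np.arange(-1.5,1.51,.25):
            for dy in np.arange(-1.5,1.51,.25):
                class C(dict):pass
                d={k:c[k] for k in('fx','fy','cx','cy','position','rotation')}; d['cx']=d['cx']+dx; d['cy']=d['cy']+dy
                m=cover(d,W(p0,pf(a)),*box,bl)
                r=np.corrcoef(m.ravel(),s.ravel())[0,1]
                if best is None or r>best[0]: best=(r,dx,dy)
        out.append((a,)+best)
    out.sort(key=lambda o:-o[1]); print(nm); [print(np.round(o,3)) for o in out[:4]]
if __name__=='__main__': run(T,S,np.arange(-1.3,-.89,.05))
E
python3 eyefit.py
```

```text
top
[-1.25   0.889  0.25  -0.5  ]
[-1.3    0.888  0.25  -0.5  ]
[-1.2    0.886  0.25  -0.5  ]
[-1.15   0.882  0.5   -0.5  ]
side
[-1.3    0.234  0.25  -1.5  ]
[-1.25   0.233  0.25  -1.5  ]
[-1.2   0.23  0.25 -1.5 ]
[-1.15   0.227  0.25  -1.5  ]
```

```bash
cat >> h.py <<'E'
def plan(pos,Rt,obs=None):
    "one-shot move in current tool frame (mm, deg)"
    o=obs or telemetry.get_obs(); R0=R.from_rotvec(o['ee_rot'])
    d=R0.inv().apply(np.array(pos)-o['ee_pos'])*1000; rv=(R0.inv()*Rt).as_rotvec(degrees=True)
    return d.round(1),rv.round(2)
E
python3 - <<'E'
from h import *
o=telemetry.get_obs(); M=R.from_rotvec(o['ee_rot']).as_matrix(); print(M.round(3))
for ys in (1,-1):
    y=np.array([np.cos(1.551),np.sin(1.551),0])*ys; z=np.array([0,0,-1.]); x=np.cross(y,z)
    print(ys,plan([.4664,-.3485,.06],R.from_matrix(np.c_[x,y,z])))
E
```

```text
[[ 0.236 -0.972 -0.   ]
 [-0.972 -0.236  0.001]
 [-0.001  0.    -1.   ]]
1 (array([-225.8, -371.2,  178.8]), array([8.0000e-02, 6.0000e-02, 1.0476e+02]))
-1 (array([-225.8, -371.2,  178.8]), array([-5.000e-02,  8.000e-02, -7.524e+01]))
```

```bash
cat >> h.py <<'E'
def back(c,uv,z):
    Rm=R.from_rotvec(c['rotation']).as_matrix(); d=Rm@np.array([(uv[0]-c['cx'])/c['fx'],-(uv[1]-c['cy'])/c['fy'],-1]); return c['position']+d*(z-c['position'][2])/d[2]
def toolR(y,z):
    z=np.array(z)/np.linalg.norm(z); x=np.cross(y,z); x/=np.linalg.norm(x); return R.from_matrix(np.c_[x,np.cross(z,x),z])
def rows(wps,clo,start=None,dec=0):
    """wps: list of (pos,Rot,nrows); linear/slerp interpolation; prints rounded tool-frame rows and the simulated end"""
    from scipy.spatial.transform import Slerp
    if start is None:
        o=telemetry.get_obs(); P=np.array(o['ee_pos']); Q=R.from_rotvec(o['ee_rot'])
    else: P,Q=start
    a,b=P.copy(),Q; out=[]
    for pos,Rt,n in wps:
        pos=np.array(pos,float); s=Slerp([0,1],R.concatenate([b,Rt]))
        for i in range(1,n+1):
            gp=a+(pos-a)*i/n; gr=s(i/n)
            d=np.round(Q.inv().apply(gp-P)*1000,1); rv=np.round((Q.inv()*gr).as_rotvec(degrees=True),2)
            out.append([*(float(x)+0 for x in d),*(float(x)+0 for x in rv),clo])
            P=P+Q.apply(d/1000); Q=Q*R.from_rotvec(rv,degrees=True)
        a,b=pos,Rt
    for k in range(0,len(out),10): print('[['+',\n'.join('['+','.join('%g'%x for x in r)+']' for r in out[k:k+10])+']]')
    print('end',P.round(4),Q.as_rotvec().round(4)); return P,Q
def ang(az,): return np.array([np.cos(az),np.sin(az),0])
E
python3 - <<'E'
from h import *
T=np.load('pics/top0.npz')
print('bowl',back(T,(344,278),.048),'jar',back(T,(390,146),.105))
G=toolR(-ang(1.551),[0,0,-1])
rows([([.4664,-.3485,.10],G,12)],0)
E
```

```text
bowl [ 0.3212021  -0.23935215  0.048     ] jar [ 0.67376066 -0.36413312  0.105     ]
[[[-18.8,-30.9,11.6,0,0.01,-6.27,0],
[-15.3,-32.8,11.5,-0.01,0,-6.27,0],
[-11.7,-34.3,11.6,0,0.01,-6.27,0],
[-7.8,-35.4,11.6,-0.01,0,-6.27,0],
[-4,-36,11.5,0,0.01,-6.27,0],
[0,-36.2,11.6,-0.01,0.01,-6.27,0],
[4,-36,11.5,0,0,-6.27,0],
[7.9,-35.3,11.6,-0.01,0.01,-6.27,0],
[11.7,-34.3,11.5,0,0.01,-6.27,0],
[15.3,-32.8,11.5,0,0,-6.27,0]]]
[[[18.9,-30.9,11.6,-0.01,0.01,-6.27,0],
[22.1,-28.7,11.5,0,0.01,-6.27,0]]]
end [ 0.4664 -0.3485  0.1   ] [-3.1414e+00  3.1100e-02 -1.0000e-04]
```

>>> carry_out --steps '[[[-19,-31,11.5,0,0,-6.3,0],[-15,-33,11.5,0,0,-6.3,0],[-12,-34,11.5,0,0,-6.3,0],[-8,-35.5,11.5,0,0,-6.3,0],[-4,-36,11.5,0,0,-6.3,0],[0,-36,11.5,0,0,-6.3,0],[4,-36,11.5,0,0,-6.3,0],[8,-35.5,11.5,0,0,-6.3,0],[12,-34,11.5,0,0,-6.3,0],[15,-33,11.5,0,0,-6.3,0]]]' --squeeze 80

```text
t: 1.1
ee_pos: [0.4153, -0.3982, 0.1237]
ee_rot: [-3.121, 0.359, 0.0]
ft_force: [0.6, -0.1, -0.4]
opening: 0.995
```

>>> carry_out --steps '[[[19,-31,11.5,0,0,-6.3,0],[22,-28.5,11.5,0,0,-6,0],[0,0,0,0,0,0,0],[0,0,0,0,0,0,0]]]'

```text
t: 1.5
ee_pos: [0.4657, -0.3472, 0.1007]
ee_rot: [-3.141, 0.028, 0.002]
ft_force: [0.3, -1.1, 0.8]
opening: 1.004
```

Run:
```python
from h import *
snap('top','t1.png'); o=telemetry.get_obs(); print(o['t'],o['ee_pos'],R.from_rotvec(o['ee_rot']).as_matrix().round(3))
crop('t1.png','t1c.png',310,195,420,260,7)
G=toolR(-ang(1.551),[0,0,-1])
rows([([.4664,-.3485,.011],G,4)],0)
```

```text
1.55 [ 0.46485829 -0.34842583  0.10099941] [[ 1.    -0.02  -0.001]
 [-0.02  -1.     0.   ]
 [-0.001 -0.    -1.   ]]
[[[0.4,0,22.5,0,0.02,0,0],
[0.4,0,22.5,0,0.01,0,0],
[0.4,0,22.5,0,0.02,-0.01,0],
[0.4,0,22.5,0,0.02,0,0]]]
end [ 0.4664 -0.3485  0.011 ] [-3.1414  0.0311 -0.    ]
```

View pics/t1c.png

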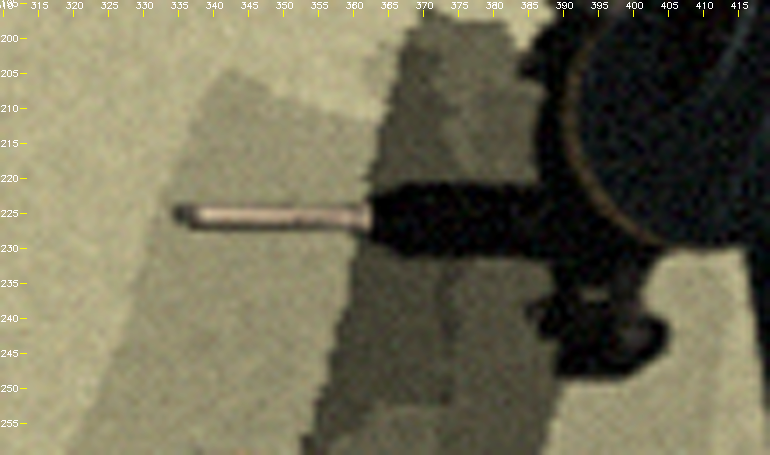

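>>> carry_out --steps '[[[0,0,22,0,0,0,0],[0,0,22,0,0,0,0],[0,0,22,0,0,0,0],[0,0,15,0,0,0,0],[0,0,7,0,0,0,0],[0,0,0,0,0,0,1],[0,0,0,0,0,0,1],[0,0,0,0,0,0,1],[0,0,0,0,0,0,1],[0,0,0,0,0,0,1]]]'

```text
t: 2.55
ee_pos: [0.4661, -0.3484, 0.0144]
ee_rot: [3.14, -0.03, 0.002]
ft_force: [-1.0, 0.1, 6.4]
opening: 0.305
```

>>> carry_out --steps '[[[0,0,0,0,0,0,1],[0,0,0,0,0,0,1],[0,0,0,0,0,0,1]]]'

```text
t: 2.85
ee_pos: [0.4661, -0.3485, 0.0144]
ee_rot: [3.14, -0.03, 0.002]
ft_force: [0.1, 0.1, 5.9]
opening: 0.311
```

Run:
```python
from h import *
snap('top','t2.png'); snap('side','s2.png'); o=telemetry.get_obs(); print(o)
crop('t2.png','t2c.png',310,195,420,260,7)
crop('s2.png','s2c.png',250,100,310,180,7)
```

```text
{'t': 2.95, 'joint_pos': array([ 0.73024214,  0.72721918, -0.26520983,  1.90168517,  0.33805459,
        0.5542767 ,  0.22091611]), 'qd': array([ 1.85329122e-03, -3.28782131e-05, -1.41445093e-03, -1.03261157e-03,
       -9.02880908e-04,  1.06789177e-05,  1.55520604e-03]), 'tau': array([-2.09424240e-01, -7.05754638e+01, -3.01169023e+00, -1.51124722e+01,
        3.47114692e-02, -3.25319488e-01,  2.18005129e-02]), 'ee_pos': array([ 0.46607579, -0.34844704,  0.01440706]), 'ee_rot': array([ 3.14031114e+00, -2.98220362e-02,  2.13321447e-03]), 'ft_force': array([-0.60439691, -0.30345911,  6.72736148]), 'moment': array([ 0.06695232,  0.22156399, -0.06721889]), 'opening': 0.3105635575624162}
```

View pics/t2c.png

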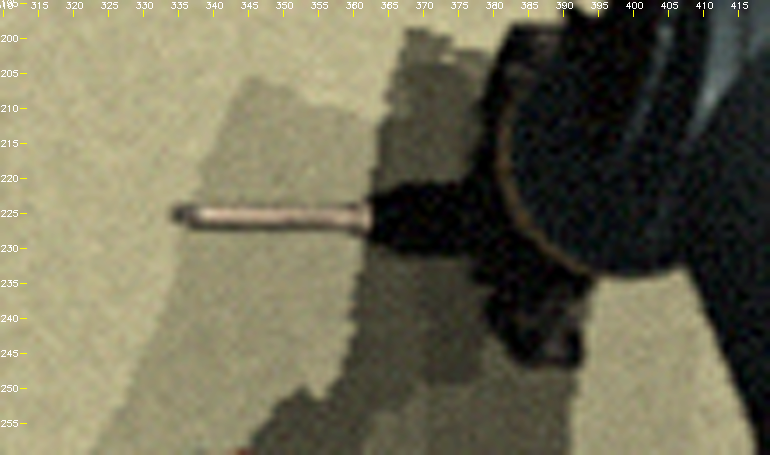

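View pics/s2c.png

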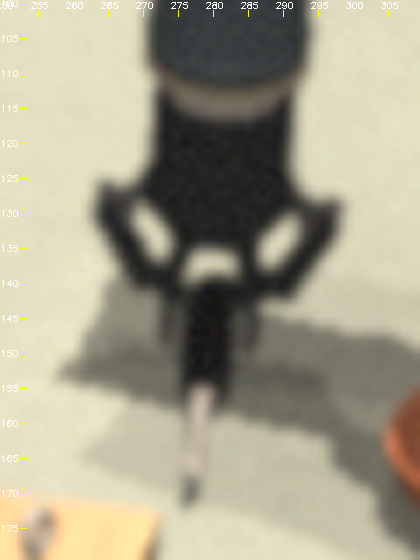

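```bash
cat >> fit.py <<'E'
p0=np.array([.5266,.0323,1.5122]); E0=np.array([.5268,.0195,.1932])
Rb=R.from_euler('z',p0[2]); Uw,Vw,Nw=Rb.apply(U),Rb.apply(V),Rb.apply(N)
def rod(deg): # rod (handle->tip) direction: deg left of up-slope
    return np.cos(np.radians(deg))*Uw+np.sin(np.radians(deg))*Vw
def pose(deg,L,E=E0,dz=.0004,lift=0):
    d=rod(deg); return E-d*L+Nw*(dz+lift), toolR(-d,-Nw)
E
python3 - <<'E'
from fit import *
print(Uw,Vw,Nw)
for z in (.12,.14): 
    k=back(T,(285,119),z); print('knob',Rb.inv().apply(k-[p0[0],p0[1],0]))
p,Rt=pose(52,.150); print(p)
ph,Rh=pose(52,.150,lift=.10)
o=telemetry.get_obs(); P=np.array([.4662,-.3485,.0124]);Q=R.from_rotvec(o['ee_rot'])
rows([([.4662,-.3485,.18],Q,5),(ph,Rh,12)],1,start=(P,Q))
rows([(p,Rt,5)],1,start=(ph,Rh))
E
```

```text
[0.0526359  0.89725147 0.43837115] [-0.99828373  0.0585628   0.        ] [-0.02567224 -0.43761878  0.89879405]
knob [-0.09810124 -0.2227597   0.12      ]
knob [-0.09705817 -0.21573806  0.14      ]
[ 0.63992759 -0.07045774  0.15307628]
[[[0,0,-33.5,0,0,0,1],
[0.1,0.1,-33.5,0,0,0,1],
[0,0,-33.6,0,0,0,1],
[0.1,0.1,-33.5,0,0,0,1],
[0,0,-33.5,0,0,0,1],
[13.9,-19.8,-5.2,2,1.02,-4.07,1],
[15.4,-18.9,-4.4,1.99,1.01,-4.07,1],
[16.7,-17.9,-3.4,2,1.02,-4.07,1],
[18,-16.8,-2.4,2,1.01,-4.07,1],
[19.2,-15.5,-1.6,1.99,1.02,-4.07,1]]]
[[[20.3,-14.2,-0.7,2,1.02,-4.06,1],
[21.2,-12.7,0.1,2,1.01,-4.07,1],
[22.1,-11.1,0.9,2,1.02,-4.07,1],
[22.8,-9.5,1.7,1.99,1.01,-4.07,1],
[23.4,-7.8,2.4,2,1.02,-4.07,1],
[23.8,-6,3,2,1.01,-4.07,1],
[24.1,-4.2,3.7,1.99,1.02,-4.07,1]]]
end [ 0.6374 -0.1142  0.2429] [-2.4831 -1.1223 -0.2923]
[[[0,0,20,0,0,0,1],
[0,0,20,0,0,0,1],
[0,0,20,0,0,0,1],
[0,0,20,0,0,0,1],
[0,0,20,0,0,0,1]]]
end [ 0.6399 -0.0705  0.1531] [-2.483  -1.1222 -0.2922]
```

>>> carry_out --steps '[[[0,0,-33.5,0,0,0,1],[0,0,-33.5,0,0,0,1],[0,0,-33.5,0,0,0,1],[0,0,-33.5,0,0,0,1],[0,0,-33.5,0,0,0,1],[14,-20,-5,2,1,-4.1,1],[15.5,-19,-4.5,2,1,-4.1,1],[16.5,-18,-3.5,2,1,-4.1,1],[18,-17,-2.5,2,1,-4.1,1],[19,-15.5,-1.5,2,1,-4.1,1]]]'

```text
t: 3.95
ee_pos: [0.5367, -0.2491, 0.2077]
ee_rot: [-2.922, -0.506, -0.133]
ft_force: [-0.1, -1.0, -1.5]
opening: 0.312
```

>>> carry_out --steps '[[[20.5,-14,-0.5,2,1,-4.1,1],[21,-12.5,0,2,1,-4.1,1],[22,-11,1,2,1,-4.1,1],[23,-9.5,1.5,2,1,-4,1],[23.5,-8,2.5,2,1,-4,1],[24,-6,3,2,1,-4,1],[24,-4,4,2,1,-4,1],[0,0,0,0,0,0,1],[0,0,0,0,0,0,1]]]'

```text
t: 4.85
ee_pos: [0.6363, -0.1131, 0.2428]
ee_rot: [-2.482, -1.12, -0.284]
ft_force: [-0.0, -0.1, -1.0]
opening: 0.31
```

Run:
```python
from fit import *
o=telemetry.get_obs(); print(o['t'],o['ee_pos'],o['ee_rot'],o['ft_force'],o['opening'],o['joint_pos'])
p,Rt=pose(52,.150); ph,Rh=pose(52,.150,lift=.1); print('err',((R.from_rotvec(o['ee_rot']).inv())*Rh).as_rotvec(degrees=True))
rows([(p,Rt,5)],1)
```

```text
4.85 [ 0.63633675 -0.11310626  0.24278549] [-2.48221994 -1.12017928 -0.28392797] [-0.00508247 -0.09574918 -1.01166786] 0.30993210788240555 [ 0.75975585  0.71032849 -0.79502651  1.43495279  0.03402034  1.18948046
  0.93046135]
err [-0.24354748  0.2319987  -0.14243866]
[[[0.1,0.4,19.9,-0.05,0.05,-0.03,1],
[0,0.3,19.9,-0.05,0.04,-0.03,1],
[0.1,0.3,19.8,-0.05,0.05,-0.03,1],
[0,0.3,19.9,-0.04,0.05,-0.02,1],
[0,0.3,19.9,-0.05,0.04,-0.03,1]]]
end [ 0.6399 -0.0704  0.1531] [-2.483  -1.1222 -0.2921]
```

>>> carry_out --steps '[[[0,0.3,22,-0.1,0.1,0,1],[0,0.3,22,-0.1,0.1,0,1],[0,0.3,22,0,0,-0.1,1],[0,0.3,20,0,0,0,1],[0,0.3,13,0,0,0,1],[0,0,0,0,0,0,1],[0,0,0,0,0,0,1]]]'

```text
t: 5.55
ee_pos: [0.6402, -0.0712, 0.1542]
ee_rot: [-2.483, -1.121, -0.292]
ft_force: [0.5, 0.5, -0.9]
opening: 0.313
```

```bash
cat > chk.py <<'E'
from ov import *
from fit import *
import sys
tag=sys.argv[1]
snap('top',f't{tag}.png'); snap('side',f's{tag}.png'); o=telemetry.get_obs(); print(o['t'],o['ee_pos'].round(4),o['ft_force'].round(2),o['opening'].round(3))
Qm=R.from_rotvec(o['ee_rot']); d=-Qm.as_matrix()[:,1]
db=Rb.inv().apply(d); print('rod deg left of up',np.degrees(np.arctan2(db@V,db@U)).round(2),'out of plane',np.degrees(np.arcsin(db@N)).round(2))
rel=Qm.inv().apply(E0-o['ee_pos']-0.0004*Qm.as_matrix()[:,2]); print('eye in driver: L,lat(x),z mm',(-rel[1]*1e3).round(1),(rel[0]*1e3).round(1),(rel[2]*1e3).round(1))
print(o['joint_pos'].round(2))
t2=np.load(f'pics/t{tag}.npz'); s2=np.load(f'pics/s{tag}.npz')
A=o['ee_pos']+.0004*Qm.as_matrix()[:,2]
ln=A+np.linspace(.051,.123,60)[:,None]*d
ea=float(sys.argv[2]) if len(sys.argv)>2 else -1.17
pts=np.r_[ln,W(p0,eyepts(ea))+E0-W(p0,eye)]
a=overlay(t2,pts,225,170,285,215,7); b=overlay(s2,pts,225,155,285,195,7)
cv2.imwrite(f'pics/o{tag}.png',np.vstack([a,b])[:600,:800] if 0 else cv2.resize(np.vstack([a,b]),(800,567)))
E
python3 chk.py 3
```

```text
Traceback (most recent call last):
  File "chk.py", line 5, in <module>
    snap('top',f't{tag}.png'); snap('side',f's{tag}.png'); o=telemetry.get_obs(); print(o['t'],o['ee_pos'].round(4),o['ft_force'].round(2),o['opening'].round(3))
                                                                                                                                           ^^^^^^^^^^^^^^^^^^
AttributeError: 'float' object has no attribute 'round'
```

```bash
sed -i "s/o\['opening'\].round(3)/o['opening']/" chk.py; python3 chk.py 3
```

```text
5.75 [ 0.6405 -0.0711  0.1546] [-0.92  0.17 -2.04] 0.3097521396620118
rod deg left of up 51.97 out of plane -0.05
eye in driver: L,lat(x),z mm 150.4 -0.5 1.5
[ 0.7   0.78 -0.77  1.57  0.07  0.97  0.9 ]
```

View pics/o3.png

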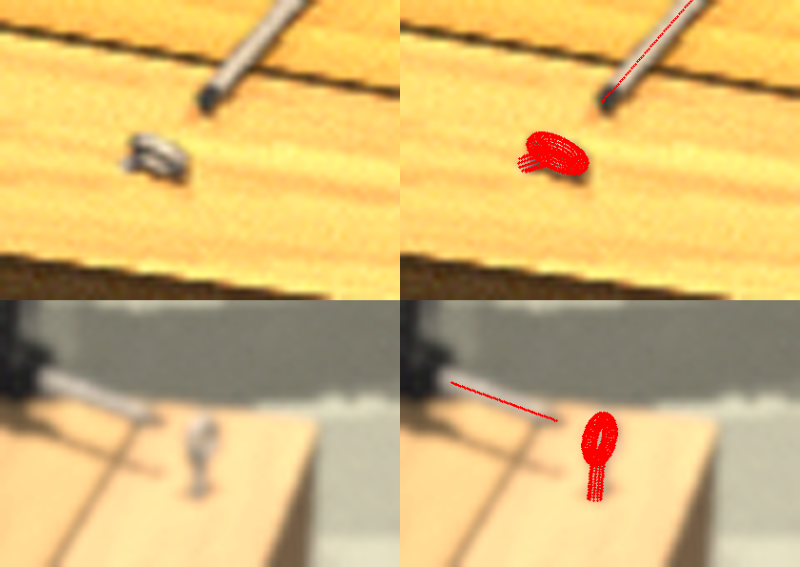

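```bash
cat > rodfit.py <<'E'
from ov import *
from fit import *
from eyefit import cover,feat
import sys
def best(c,pts,box,blur,rng=2.0,st=.25,invert=None):
    s=feat(c,*box)
    d={k:c[k] for k in('fx','fy','cx','cy','position','rotation')}
    b=None; cx,cy=d['cx'],d['cy']
    for dx in np.arange(-rng,rng+.01,st):
        for dy in np.arange(-rng,rng+.01,st):
            d['cx']=cx+dx; d['cy']=cy+dy
            m=cover(d,pts,*box,blur)
            r=np.corrcoef(m.ravel(),s.ravel())[0,1]
            if b is None or r>b[0]: b=(r,dx,dy)
    return np.round(b,2)
def tube(A,d,l0,l1,r,n=40):
    e=np.cross(d,[0,0,1.]); e/=np.linalg.norm(e); f=np.cross(d,e); k=np.linspace(0,2*np.pi,12)
    l=np.linspace(l0,l1,n); l,k=np.meshgrid(l,k); l,k=l.ravel()[:,None],k.ravel()[:,None]
    return A+l*d+r*np.cos(k)*e+r*np.sin(k)*f
if __name__=='__main__':
    tag=sys.argv[1]; t2=np.load(f'pics/t{tag}.npz'); s2=np.load(f'pics/s{tag}.npz'); o=telemetry.get_obs()
    Qm=R.from_rotvec(o['ee_rot']); d=-Qm.as_matrix()[:,1]; A=o['ee_pos']+.0004*Qm.as_matrix()[:,2]
    pts=np.r_[tube(A,d,.051,.115,.004),tube(A,d,.115,.123,.003)]
    for c,nm in((t2,'top'),(s2,'side')):
        uv=proj(c,A+np.array([[.075],[.123]])*d); x0,y0=uv.min(0).astype(int)-4; x1,y1=uv.max(0).astype(int)+5
        print(nm,'rod',best(c,pts,(x0,y0,x1,y1),.5 if nm=='top' else 1.),uv.round(1).tolist())
E
python3 rodfit.py 3
```

```text
top rod [ 0.92  0.25 -0.25] [[266.2, 171.8], [254.9, 184.7]]
side rod [ 0.54  0.5  -2.  ] [[237.4, 168.8], [248.1, 172.6]]
```

```bash
cat > outl.py <<'E'
from rodfit import *
def outline(c,ptsl,x0,y0,x1,y1,f,alpha=1.5):
    im=cv2.cvtColor(c['pixels'][y0:y1,x0:x1],cv2.COLOR_RGB2BGR)
    im=cv2.resize(cv2.convertScaleAbs(im,alpha=alpha),None,fx=f,fy=f,interpolation=cv2.INTER_CUBIC); o=im.copy()
    for pts in ptsl:
        m=np.zeros(im.shape[:2],np.uint8)
        for u,v in proj(c,pts): cv2.circle(m,(int((u-x0+.5)*f),int((v-y0+.5)*f)),int(f*.35),255,-1)
        m=cv2.erode(m,np.ones((int(f*.7)|1,)*2,np.uint8))
        cs,_=cv2.findContours(m,cv2.RETR_LIST,cv2.CHAIN_APPROX_NONE); cv2.drawContours(o,cs,-1,(0,0,255),1)
    return np.hstack([im,o])
if __name__=='__main__':
    tag=sys.argv[1]; ea=float(sys.argv[2]); t2=np.load(f'pics/t{tag}.npz'); s2=np.load(f'pics/s{tag}.npz'); o=telemetry.get_obs()
    Qm=R.from_rotvec(o['ee_rot']); d=-Qm.as_matrix()[:,1]; A=o['ee_pos']+.0004*Qm.as_matrix()[:,2]
    pts=np.r_[tube(A,d,.051,.115,.004,150),tube(A,d,.115,.123,.003)]
    l=[pts,W(p0,eyepts(ea))+E0-W(p0,eye)]
    cv2.imwrite(f'pics/q{tag}.png',np.vstack([outline(t2,l,236,168,276,202,9.6 if 0 else 9),outline(s2,l,228,160,268,190,9)]))
E
python3 outl.py 3 -1.17
```

```text
(no output)
```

View pics/q3.png

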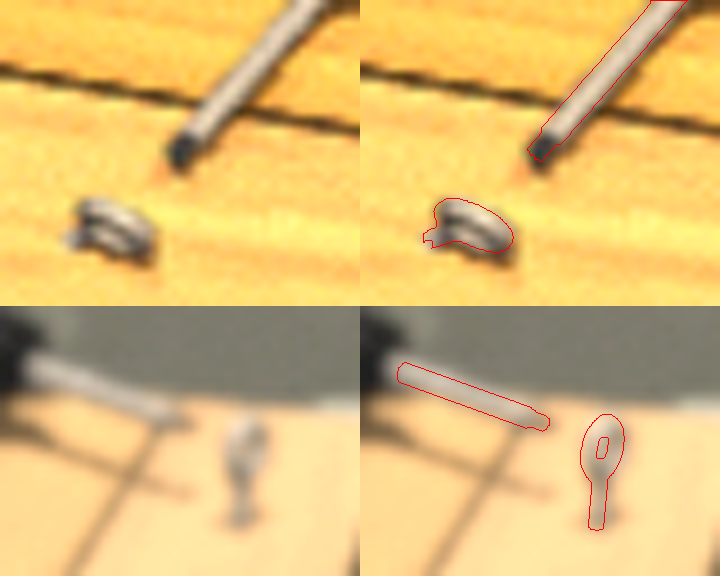

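>>> carry_out --steps '[[[-0.3,-5,1,0,0,0,1],[0,-6,0,0,0,0,1],[0,-6,0,0,0,0,1],[0,-6,0,0,0,0,1],[0,-6,0,0,0,0,1],[0,-6,0,0,0,0,1],[0,0,0,0,0,0,1],[0,0,0,0,0,0,1]]]'

```text
t: 6.55
ee_pos: [0.6136, -0.0494, 0.1623]
ee_rot: [-2.483, -1.122, -0.292]
ft_force: [0.2, -0.0, -1.4]
opening: 0.306
```

```bash
python3 chk.py 4; python3 outl.py 4 -1.17
```

```text
6.65 [ 0.6137 -0.0496  0.1621] [ 0.27 -0.67 -1.71] 0.3074504468837171
rod deg left of up 51.97 out of plane 0.03
eye in driver: L,lat(x),z mm 115.2 0.0 -0.3
[ 0.71  0.73 -0.79  1.66  0.05  0.93  0.88]
```

View pics/q4.png

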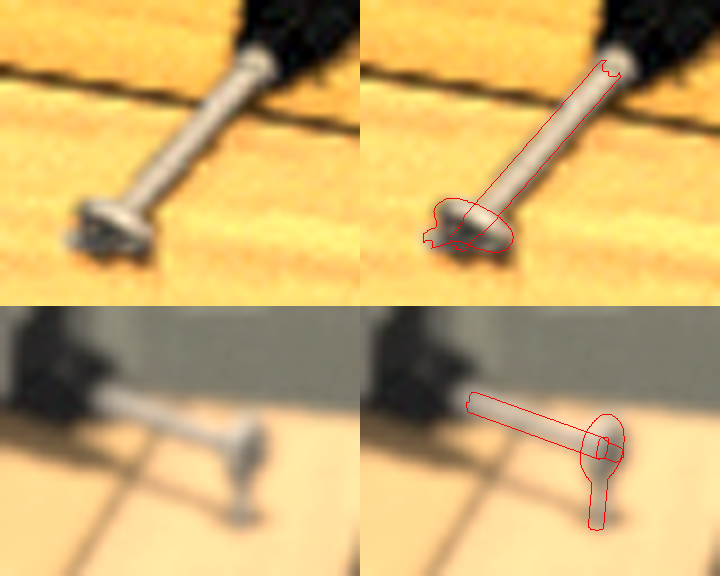

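>>> carry_out --steps '[[[0,-4,0,0,0,0,1],[0,-5,0,0,0,0,1],[0,-5,0,0,0,0,1],[0,-5,0,0,0,0,1],[0,0,0,0,0,0,1]]]'

```text
t: 7.15
ee_pos: [0.5986, -0.0373, 0.1678]
ee_rot: [-2.482, -1.123, -0.292]
ft_force: [-0.0, -0.3, -0.6]
opening: 0.31
```

```bash
python3 chk.py 5; python3 outl.py 5 -1.17
```

```text
7.25 [ 0.5992 -0.038   0.1675] [-0.72  0.65 -2.5 ] 0.30905407958365366
rod deg left of up 52.0 out of plane 0.02
eye in driver: L,lat(x),z mm 95.9 -0.0 -0.2
[ 0.72  0.71 -0.8   1.7   0.04  0.9   0.88]
```

View pics/q5.png

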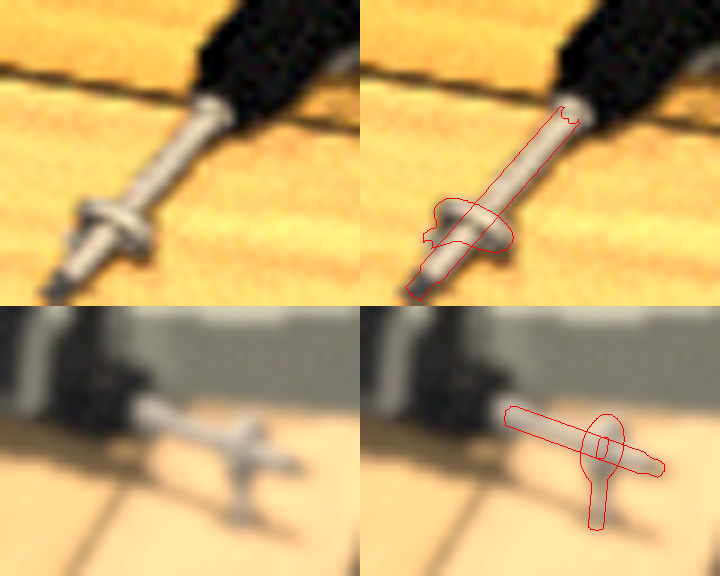

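>>> carry_out --steps '[[[0,-5,0,0,0,0,1],[0,-6,0,0,0,0,1],[-8.9,-0.5,0,0,0,6,1],[-8.9,-0.5,0,0,0,6,1],[-8.9,-0.5,0,0,0,6,1],[-8.9,-0.5,0,0,0,6,1],[0,0,0,0,0,0,1]]]'

```text
t: 7.95
ee_pos: [0.5618, -0.0502, 0.1605]
ee_rot: [-2.638, -0.573, -0.167]
ft_force: [0.2, -0.2, -1.7]
opening: 0.305
```

Run:
```python
from fit import *
o=telemetry.get_obs(); Qm=R.from_rotvec(o['ee_rot']); db=Rb.inv().apply(-Qm.as_matrix()[:,1]); print(np.degrees(np.arctan2(db@V,db@U)).round(2))
print((Qm.inv().apply(E0-o['ee_pos'])*1e3).round(1),o['ft_force'],o['moment'])
```

```text
27.84
[  0.6 -84.6   0.2] [ 0.18961737 -0.21494568 -1.7369447 ] [-0.66192885 -0.08026663 -0.04716306]
```

>>> carry_out --steps '[[[-7.4,-0.3,0,0,0,5,1],[-7.4,-0.3,0,0,0,5,1],[-7.4,-0.3,0,0,0,5,1],[-7.4,-0.3,0,0,0,5,1],[-7.4,-0.3,0,0,0,5,1],[-7.4,-0.3,0,0,0,5,1],[-7.4,-0.3,0,0,0,5,1],[-7.4,-0.3,0,0,0,5,1],[-7.4,-0.3,0,0,0,5,1],[0,0,0,0,0,0,1]]]'

```text
t: 8.95
ee_pos: [0.4978, -0.0514, 0.1581]
ee_rot: [-2.648, 0.472, 0.073]
ft_force: [1.2, 0.3, -0.8]
opening: 0.31
```

```bash
python3 chk.py 6 -.4; python3 outl.py 6 -.4;python3 - <<'E'
from fit import *
o=telemetry.get_obs(); print(o['ft_force'],o['moment'])
E
```

```text
9.05 [ 0.4981 -0.0514  0.158 ] [-0.01  1.68  1.02] 0.31099622879438305
rod deg left of up -16.7 out of plane 0.05
eye in driver: L,lat(x),z mm 84.2 0.3 -0.2
[ 0.65  0.54 -0.49  1.95 -0.29  0.8   0.06]
[-0.00545063  1.67776798  1.01858092] [-0.07806816 -0.11473302  0.11033419]
```

View pics/q6.png

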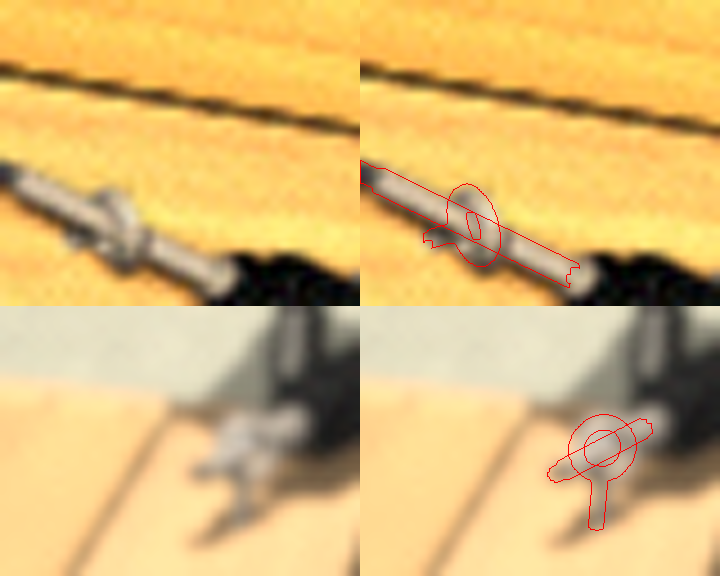

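>>> carry_out --steps '[[[-7.4,-0.3,0,0,0,5,1],[-7.4,-0.3,0,0,0,5,1],[-7.4,-0.3,0,0,0,5,1],[-7.4,-0.3,0,0,0,5,1],[-1.5,0,0,0,0,1,1],[0,0,0,0,0,0,1],[0,0,0,0,0,0,1]]]'

```text
t: 9.75
ee_pos: [0.4712, -0.0376, 0.1639]
ee_rot: [-2.529, 0.95, 0.186]
ft_force: [0.1, 0.8, 1.1]
opening: 0.309
```

```bash
python3 chk.py 7 0; python3 outl.py 7 0;python3 - <<'E'
from fit import *
o=telemetry.get_obs(); print(o['ft_force'],o['moment'])
E
```

```text
9.85 [ 0.4711 -0.0376  0.1638] [-0.33  0.75  0.95] 0.309024091373609
rod deg left of up -37.88 out of plane 0.03
eye in driver: L,lat(x),z mm 85.0 0.1 -0.4
[ 0.58  0.48 -0.4   2.02 -0.38  0.79 -0.22]
[-0.32897732  0.74794774  0.94938209] [-0.14616558 -0.11950979  0.31645818]
```

View pics/q7.png

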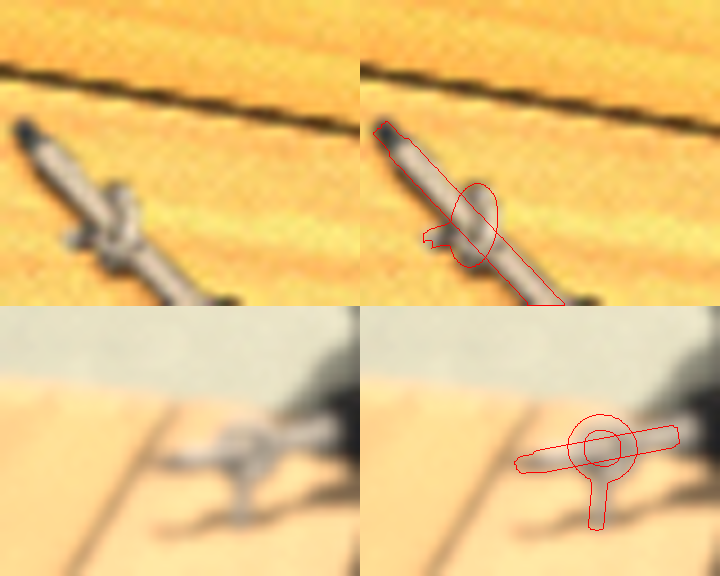

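>>> carry_out --steps '[[[8.1,-0.4,0,0,0,-5.5,1],[8.1,-0.4,0,0,0,-5.5,1],[8.1,-0.4,0,0,0,-5.5,1],[8.1,-0.4,0,0,0,-5.5,1],[8.1,-0.4,0,0,0,-5.5,1],[8.1,-0.4,0,0,0,-5.5,1],[0,0,0,0,0,0,1]]]'

```text
t: 10.55
ee_pos: [0.5156, -0.0566, 0.1558]
ee_rot: [-2.68, 0.194, 0.008]
ft_force: [-0.1, -0.5, -2.1]
opening: 0.311
```

```bash
python3 chk.py 8 0; python3 outl.py 8 0;python3 - <<'E'
from fit import *
o=telemetry.get_obs(); print(o['ft_force'],o['moment'])
E
```

```text
10.65 [ 0.5143 -0.0562  0.1558] [-0.5   0.67 -1.17] 0.3120560389954441
rod deg left of up -5.17 out of plane 0.06
eye in driver: L,lat(x),z mm 85.3 0.4 -0.4
[ 0.67  0.57 -0.54  1.91 -0.23  0.81  0.21]
[-0.50475495  0.66609326 -1.16826342] [-0.6198803   0.03601931  0.04803464]
```

View pics/q8.png

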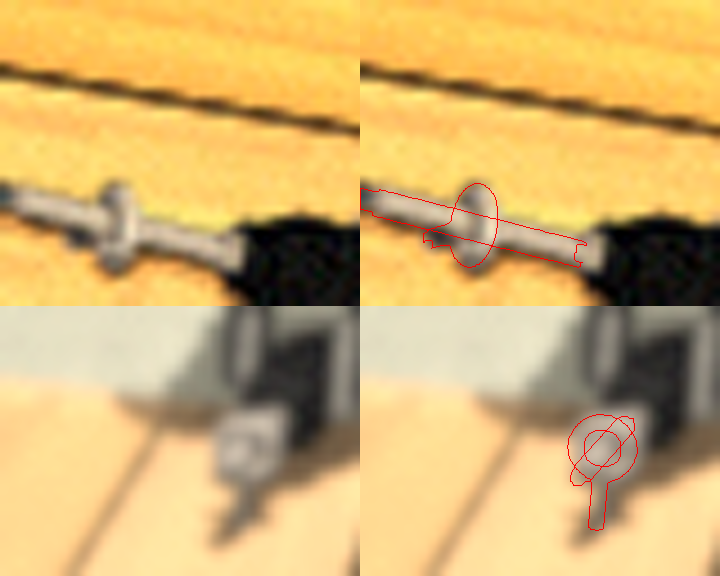

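>>> carry_out --steps '[[[0,6,0,0,0,0,1],[0,8,0,0,0,0,1],[0,8,0,0,0,0,1],[0,8,0,0,0,0,1],[0,8,0,0,0,0,1],[0,8,0,0,0,0,1],[0,8,0,0,0,0,1],[0,8,0,0,0,0,1],[0,0,0,0,0,0,1]]]'

```text
t: 11.55
ee_pos: [0.5056, -0.1124, 0.1284]
ee_rot: [-2.68, 0.198, 0.01]
ft_force: [-0.3, 0.2, -1.6]
opening: 0.308
```

```bash
python3 chk.py 9 0; python3 outl.py 9 0
python3 - <<'E'
from eyefit import *
from fit import *
T=np.load('pics/t9.npz'); S=np.load('pics/s9.npz')
dE=E0-W(p0,eye)[0]
run(T,S,np.arange(-.5,.51,.1))
E
```

```text
11.65 [ 0.506  -0.1111  0.129 ] [-0.08 -0.3  -1.94] 0.30789201032785124
rod deg left of up -5.02 out of plane 0.06
eye in driver: L,lat(x),z mm 147.0 0.3 -0.3
[ 0.75  0.62 -0.52  1.89 -0.2   0.81  0.29]
top
[-0.     0.774  0.5   -0.5  ]
[-0.1    0.772  0.5   -0.5  ]
[ 0.1    0.771  0.5   -0.5  ]
[-0.2    0.766  0.5   -0.5  ]
side
[-0.5   0.28  1.   -1.5 ]
[-0.4   0.28  1.   -1.5 ]
[-0.3    0.278  1.    -1.5  ]
[-0.2    0.277  1.    -1.5  ]
```

View pics/q9.png

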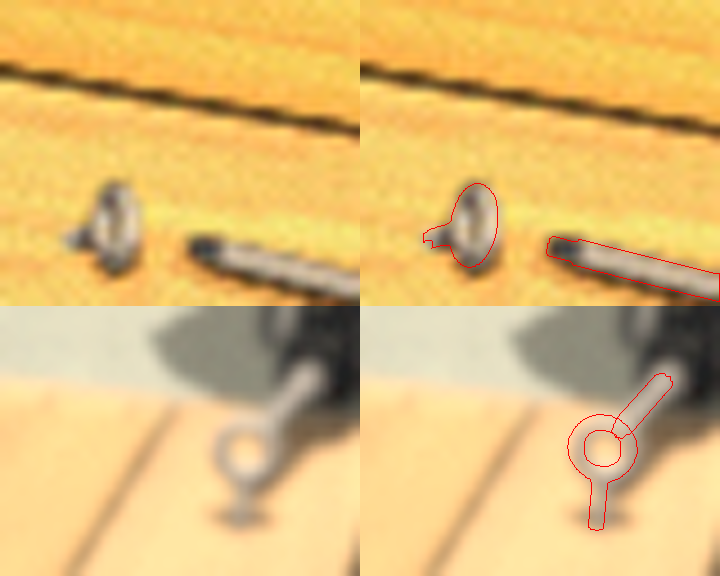

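Run:
```python
from fit import *
o=telemetry.get_obs(); P=o['ee_pos'];Q=R.from_rotvec(o['ee_rot'])
d=rod(-5)
G=toolR(-ang(1.551),[0,0,-1])
p1=P-d*.03+Nw*.06
rows([(p1,Q,2),([.4662,-.3485,.12],G,6),([.4662,-.3485,.03],G,4),([.4662,-.3485,.0155],G,3)],1,start=(P,Q))
```

```text
[[[0,15,-30,0,0,0,1],
[0,14.9,-30,0,0,0,1],
[-1.1,31.8,-6.2,-4.34,0.11,-1.19,1],
[-1.8,32.1,-3.7,-4.35,0.11,-1.18,1],
[-2.4,32.2,-1.4,-4.34,0.11,-1.19,1],
[-3,32.2,1.2,-4.35,0.11,-1.18,1],
[-3.8,31.9,3.5,-4.34,0.11,-1.19,1],
[-4.4,31.5,6,-4.35,0.11,-1.18,1],
[0,0,22.5,0,0,0,1],
[0,0,22.5,0,0,0,1]]]
[[[0,0,22.5,0,0,0,1],
[0,0,22.5,0,0,0,1],
[0,0,4.8,0,0,0,1],
[0,0,4.8,0,0,0,1],
[0,0,4.9,0,0,0,1]]]
end [ 0.4662 -0.3485  0.0155] [ 3.1414e+00 -3.1200e-02  1.0000e-04]
```

>>> carry_out --steps '[[[0,15,-30,0,0,0,1],[0,15,-30,0,0,0,1],[-1,32,-6,-4.3,0.1,-1.2,1],[-2,32,-4,-4.3,0.1,-1.2,1],[-2.5,32,-1.5,-4.3,0.1,-1.2,1],[-3,32,1,-4.4,0.1,-1.2,1],[-4,32,3.5,-4.4,0.1,-1.2,1],[-4,31.5,6,-4.4,0.1,-1.2,1],[0,0,0,0,0,0,1],[0,0,0,0,0,0,1]]]'

```text
t: 12.65
ee_pos: [0.4666, -0.3473, 0.1204]
ee_rot: [-3.141, 0.028, 0.001]
ft_force: [0.3, -0.1, -0.6]
opening: 0.308
```

Run:
```python
from fit import *
o=telemetry.get_obs(); print(o['ee_pos'],o['ee_rot'])
G=toolR(-ang(1.551),[0,0,-1])
rows([([.4662,-.3485,.035],G,4),([.4662,-.3485,.0155],G,4)],1)
```

```text
[ 0.46663713 -0.34728551  0.12035612] [-3.14073674e+00  2.75163069e-02  7.72371414e-04]
[[[-0.1,0.3,21.3,-0.01,0.01,0.03,1],
[-0.1,0.3,21.4,-0.01,0,0.04,1],
[-0.1,0.4,21.3,-0.01,0.01,0.03,1],
[-0.1,0.3,21.4,-0.01,0.01,0.03,1],
[0,0,4.8,0,0,0,1],
[0,0,4.9,0,0,0,1],
[0,0,4.9,0,0,0,1],
[0,0,4.9,0,0,0,1]]]
end [ 0.4662 -0.3485  0.0155] [-3.1414  0.0311 -0.    ]
```

>>> carry_out --steps '[[[0,0.3,21,0,0,0,1],[0,0.3,21,0,0,0,1],[0,0.3,21,0,0,0,1],[0,0.3,20,0,0,0,1],[0,0,8,0,0,0,1],[0,0,6,0,0,0,1],[0,0,4,0,0,0,1],[0,0,3,0,0,0,1],[0,0,0,0,0,0,1],[0,0,0,0,0,0,1]]]'

```text
t: 13.65
ee_pos: [0.4664, -0.3499, 0.0167]
ee_rot: [3.14, -0.028, 0.0]
ft_force: [0.2, 0.8, -1.1]
opening: 0.312
```

>>> carry_out --steps '[[[0,0,1,0,0,0,1],[0,0,1,0,0,0,1],[0,0,0.5,0,0,0,1],[0,0,0,0,0,0,1],[0,0,0,0,0,0,1]]]'

```text
t: 14.15
ee_pos: [0.4664, -0.3499, 0.0144]
ee_rot: [3.14, -0.028, 0.0]
ft_force: [-1.7, 0.7, 7.0]
opening: 0.306
```

>>> carry_out --steps '[[[0,0,0,0,0,0,0.5],[0,0,0,0,0,0,0.4],[0,0,0,0,0,0,0.3],[0,0,0,0,0,0,0.2],[0,0,0,0,0,0,0.1],[0,0,-10,0,0,0,0.1],[0,0,-20,0,0,0,0.1],[0,0,-30,0,0,0,0.1],[0,0,-40,0,0,0,0.1],[0,0,-40,0,0,0,0.3]]]'

```text
t: 15.15
ee_pos: [0.466, -0.3493, 0.1557]
ee_rot: [3.141, -0.028, -0.001]
ft_force: [0.1, -0.3, 0.7]
opening: 0.756
```

Run:
```python
from h import *
snap('top','t10.png'); snap('side','s10.png'); o=telemetry.get_obs(); print(o['t'],o['ee_pos'],o['ee_rot'],o['joint_pos'].round(2))
a=cv2.imread('pics/t10.png');b=cv2.imread('pics/s10.png'); cv2.imwrite('pics/v10.png',cv2.resize(np.hstack([a,b]),(800,300)))
crop('t10.png','t10c.png',310,195,420,260,7)
```

```text
15.25 [ 0.46888108 -0.35100261  0.15977119] [ 3.13562416 -0.02841804  0.01142164] [ 0.76  0.53 -0.31  1.78  0.21  0.85  0.34]
```

View pics/v10.png

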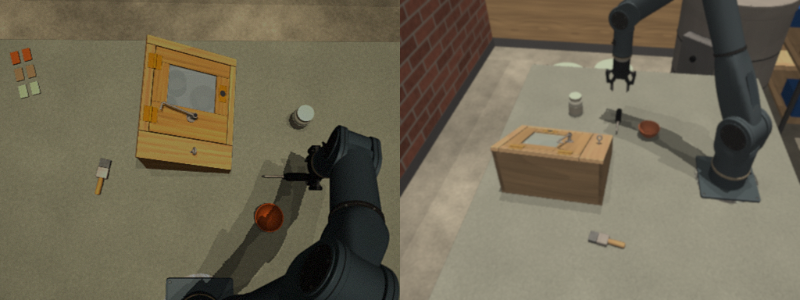

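View pics/t10c.png

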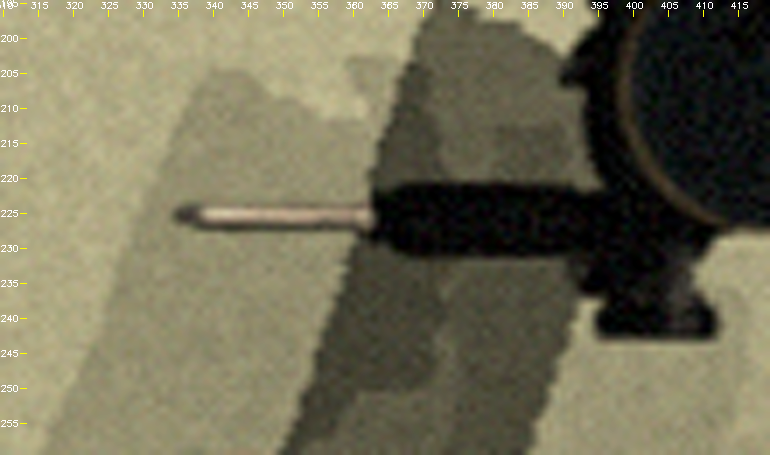

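```bash
cat > hk.py <<'E'
from outl import *
Pv=E0-.115*Vw+.007*Uw
def hk(th,r,back,lift=0,dz=0):
    arm=np.cos(th)*Vw+np.sin(th)*Uw; t=np.sin(th)*Vw-np.cos(th)*Uw
    return Pv+r*arm-t*back+Nw*(lift+dz), toolR(t,-Nw)
def hookw(th):
    q=hookpts(th); return W(p0,q)+E0-W(p0,eye)
E
python3 - <<'E'
from hk import *
t=np.load('pics/t10.npz')
from rodfit import best
for a in np.arange(1.7,1.9,.02):
    ad=np.cos(a)*Vw+np.sin(a)*Uw; print(round(a,2),best(t,tube(Pv,ad,.02,.115,.003),(203,125,255,152),.5,1.,.5))
print(Pv)
print(hk(1.78,.06,.027))
o=telemetry.get_obs()
P=np.array([.4664,-.3495,.1554]);Q=toolR(-ang(1.551),[0,0,-1])
ph,Rh=hk(1.78,.06,.027,.08)
rows([(P+[0,0,.09],Q,2),(ph,Rh,18)],1,start=(P,Q))
E
```

```text
1.7 [-0.03  1.   -1.  ]
1.72 [ 0.01  1.   -1.  ]
1.74 [ 0.04  1.   -1.  ]
1.76 [0.05 1.   0.  ]
1.78 [0.06 1.   0.5 ]
1.8 [0.07 1.   1.  ]
1.82 [0.08 1.   1.  ]
1.84 [0.07 1.   1.  ]
1.86 [0.07 1.   1.  ]
1.88 [ 0.09  1.   -1.  ]
[0.64197108 0.01904604 0.1962686 ]
(array([0.68357068, 0.06439964, 0.21953927]), Rotation.from_matrix(array([[-0.25881282, -0.96558628,  0.02567224],
                            [-0.86552596,  0.24362802,  0.43761878],
                            [-0.42881317,  0.09104136, -0.89879405]])))
[[[0,0,-45,0,0,0,1],
[0,0,-45,0,0,0,1],
[11.5,-21.3,-2.6,1.07,-1.27,5.68,1],
[9.3,-22.3,-2.3,1.07,-1.27,5.67,1],
[7,-23.3,-2.2,1.07,-1.27,5.68,1],
[4.7,-23.8,-1.8,1.07,-1.27,5.68,1],
[2.2,-24.2,-1.5,1.07,-1.27,5.68,1],
[-0.2,-24.3,-1,1.07,-1.27,5.67,1],
[-2.7,-24.2,-0.5,1.07,-1.27,5.68,1],
[-5,-23.8,0,1.07,-1.27,5.68,1]]]
[[[-7.4,-23.2,0.6,1.07,-1.27,5.68,1],
[-9.6,-22.3,1.1,1.07,-1.27,5.67,1],
[-11.7,-21.3,1.9,1.07,-1.27,5.68,1],
[-13.7,-19.9,2.5,1.07,-1.27,5.68,1],
[-15.6,-18.5,3.2,1.07,-1.27,5.68,1],
[-17.2,-16.7,3.8,1.07,-1.27,5.67,1],
[-18.7,-14.9,4.6,1.07,-1.27,5.68,1],
[-20,-12.9,5.3,1.07,-1.27,5.68,1],
[-21,-10.8,5.9,1.07,-1.28,5.68,1],
[-21.8,-8.5,6.6,1.07,-1.27,5.67,1]]]
end [0.6816 0.0293 0.2914] [-1.7007  2.23    0.4911]
```

>>> carry_out --steps '[[[0,0,-45,0,0,0,1],[0,0,-45,0,0,0,1],[11.5,-21.5,-2.5,1.1,-1.3,5.7,1],[9.5,-22.5,-2.5,1.1,-1.3,5.7,1],[7,-23.5,-2,1.1,-1.3,5.7,1],[4.5,-24,-2,1.1,-1.3,5.7,1],[2,-24,-1.5,1.1,-1.3,5.7,1],[0,-24.5,-1,1.1,-1.3,5.7,1],[-2.5,-24,-0.5,1.1,-1.3,5.7,1],[-5,-24,0,1.1,-1.3,5.7,1]]]'

```text
t: 16.25
ee_pos: [0.5625, -0.1794, 0.2644]
ee_rot: [-2.732, 1.189, 0.265]
ft_force: [-0.4, -0.5, -0.0]
opening: -0.002
```

>>> carry_out --steps '[[[-7.5,-23,0.5,1.1,-1.3,5.7,1],[-9.5,-22.5,1,1.1,-1.3,5.7,1],[-11.5,-21.5,2,1.1,-1.3,5.7,1],[-13.5,-20,2.5,1,-1.2,5.7,1],[-15.5,-18.5,3,1,-1.2,5.7,1],[-17,-16.5,4,1,-1.2,5.6,1],[-19,-15,4.5,1,-1.2,5.6,1],[-20,-13,5.5,1,-1.2,5.6,1],[-21,-11,6,1,-1.3,5.6,1],[-22,-8.5,6.5,1,-1.3,5.6,1]]]'

```text
t: 17.25
ee_pos: [0.6831, 0.0306, 0.29]
ee_rot: [-1.703, 2.234, 0.501]
ft_force: [-0.0, 0.3, 0.0]
opening: 0.003
```

>>> carry_out --steps '[[[0,0,0,0,0,0,1],[0,0,0,0,0,0,1]]]'

```text
t: 17.45
ee_pos: [0.6824, 0.0298, 0.2899]
ee_rot: [-1.711, 2.229, 0.5]
ft_force: [-0.3, -0.6, 0.3]
opening: -0.003
```

```bash
cat > hv.py <<'E'
from hk import *
tag=sys.argv[1]
snap('top',f't{tag}.png'); snap('side',f's{tag}.png'); o=telemetry.get_obs(); print(o['t'],o['ee_pos'],o['ee_rot'],o['ft_force'].round(1),o['joint_pos'].round(2),o['opening'])
Qm=R.from_rotvec(o['ee_rot']); b=Rb.inv().apply(o['ee_pos']-Pv); print('TCP rel pivot mm U,V,N',(b@U*1e3).round(1),(b@V*1e3).round(1),(b@N*1e3).round(1))
crop(f't{tag}.png','xa.png',190,115,265,205,6); crop(f's{tag}.png','xb.png',190,130,275,200,6)
a=cv2.imread('pics/xa.png'); c=cv2.imread('pics/xb.png'); a=cv2.resize(a,(330,396)); c=cv2.resize(c,(470,387)); h=np.zeros((400,800,3),np.uint8); h[:396,:330]=a; h[:387,330:]=c
cv2.imwrite(f'pics/h{tag}.png',h)
E
python3 hv.py 11
python3 - <<'E'
from hk import *
o=telemetry.get_obs(); p,Rt=hk(1.78,.06,.027,.0)
ph,Rh=hk(1.78,.06,.027,.08); print(plan(ph,Rh)); rows([(p,Rt,6)],1)
E
```

```text
17.55 [0.68252186 0.0285309  0.2898949 ] [-1.70878248  2.23046818  0.49872306] [-0.8 -1.3  0.6] [ 0.14  0.59 -0.05  1.37 -0.45  1.25 -1.57] 0.0002141247948613284
TCP rel pivot mm U,V,N 51.7 -39.9 79.0
(array([-1.1,  1.3, -1. ]), array([ 0.48, -0.14,  0.14]))
[[[-0.2,0.1,13.2,0.08,-0.02,0.02,1],
[-0.2,0.1,13.1,0.08,-0.03,0.03,1],
[-0.3,0.2,13.2,0.08,-0.02,0.02,1],
[-0.2,0.1,13.1,0.08,-0.02,0.02,1],
[-0.2,0.2,13.2,0.08,-0.02,0.03,1],
[-0.2,0.2,13.2,0.08,-0.03,0.02,1]]]
end [0.6836 0.0644 0.2195] [-1.7006  2.2301  0.4911]
```

View pics/h11.png

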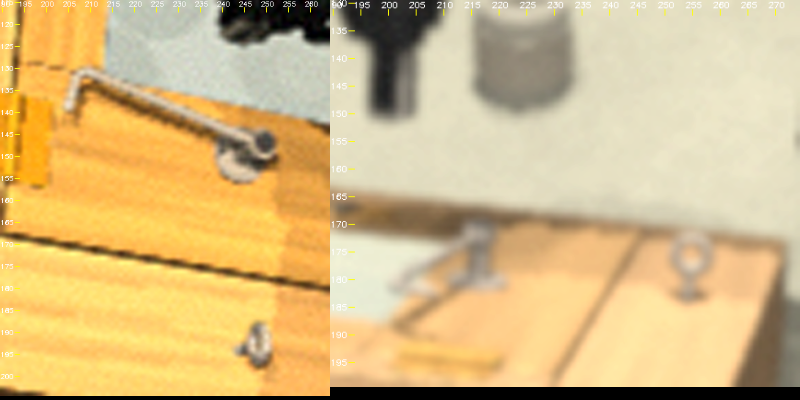

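Run:
```python
from hk import *
o=telemetry.get_obs(); M=R.from_rotvec(o['ee_rot']).as_matrix()
for d in (0,.008,.014,.02,.026): print(d,proj(S,o['ee_pos']+M[:,2]*d).round(1))
crop('s11.png','xc.png',175,115,245,160,11)
```

```text
0 [[200.4 148. ]]
0.008 [[200.3 150.7]]
0.014 [[200.2 152.8]]
0.02 [[200.2 154.8]]
0.026 [[200.1 156.8]]
```

View pics/xc.png

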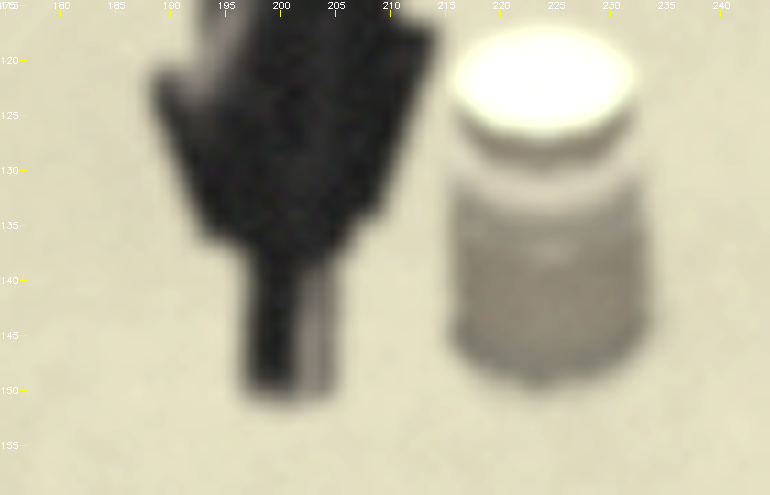

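>>> carry_out --steps '[[[-0.5,0.5,18,0.2,0,0,1],[-0.5,0.5,18,0.2,0,0,1],[0,0.5,18,0,0,0,1],[0,0,16,0,0,0,1],[0,0,11,0,0,0,1],[0,0,5,0,0,0,1],[0,0,0,0,0,0,1]]]'

```text
t: 18.25
ee_pos: [0.6834, 0.0683, 0.2129]
ee_rot: [-1.704, 2.23, 0.492]
ft_force: [-0.3, -0.8, -0.1]
opening: -0.006
```

```bash
python3 hv.py 12
python3 - <<'E'
from hk import *
o=telemetry.get_obs(); P=o['ee_pos'];Q=R.from_rotvec(o['ee_rot'])
w=[]
for th in np.linspace(1.78,.25,18)[1:]:
    p,Rt=hk(th,.06,.016,dz=-.007); w.append((p,Rt,1))
rows(w,1)
E
```

```text
18.35 [0.68387149 0.06792025 0.21385254] [-1.70384914  2.22929357  0.49008642] [-0.1 -0.1 -0.1] [ 0.1   0.63 -0.07  1.5  -0.48  1.06 -1.55] 0.0023960714044052446
TCP rel pivot mm U,V,N 53.8 -39.0 -6.7
[[[-0.5,16.4,0.3,0.03,-0.08,-5.04,1],
[-1.2,5.5,0,0,0,-5.16,1],
[-1.2,5.4,0,0,0,-5.16,1],
[-1.2,5.5,0,0,0,-5.15,1],
[-1.2,5.4,0,0,0,-5.16,1],
[-1.2,5.5,0.1,0,0,-5.16,1],
[-1.2,5.4,0,0,0,-5.15,1],
[-1.2,5.5,0,0,0,-5.16,1],
[-1.2,5.4,0,0,0,-5.16,1],
[-1.2,5.5,0,0,0,-5.15,1]]]
[[[-1.2,5.5,0,0,0,-5.16,1],
[-1.2,5.4,0,0,0,-5.16,1],
[-1.2,5.5,0,0,0,-5.15,1],
[-1.2,5.4,0,0,0,-5.16,1],
[-1.2,5.5,0,0,0,-5.15,1],
[-1.2,5.5,0,0,0,-5.16,1],
[-1.2,5.4,0,0,0,-5.16,1]]]
end [0.5896 0.0526 0.2033] [-2.6573  0.4132  0.0594]
```

View pics/h12.png

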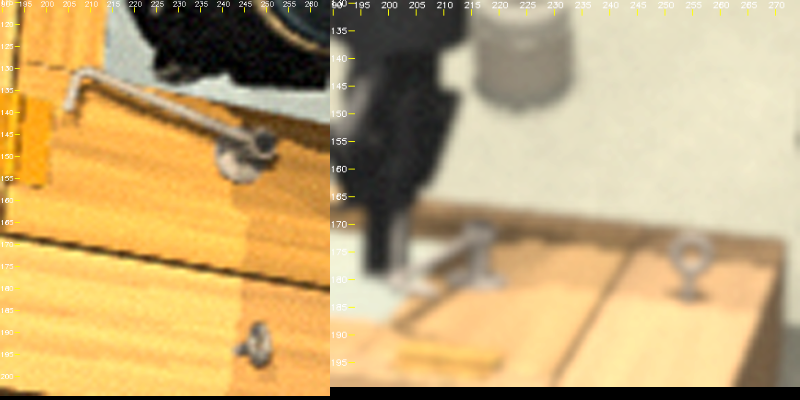

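>>> carry_out --steps '[[[0,5,0,0,0,0,1],[0,5,0,0,0,0,1],[-0.5,6,0,0,0,-5,1],[-1.2,5.5,0,0,0,-5.2,1],[-1.2,5.5,0,0,0,-5.2,1],[-1.2,5.5,0,0,0,-5.2,1],[-1.2,5.5,0,0,0,-5.2,1],[-1.2,5.5,0,0,0,-5.2,1],[-1.2,5.5,0,0,0,-5.2,1],[0,0,0,0,0,0,1]]]'

```text
t: 19.35
ee_pos: [0.6345, 0.0778, 0.2171]
ee_rot: [-2.256, 1.548, 0.327]
ft_force: [-0.2, -1.0, 0.5]
opening: -0.002
```

```bash
python3 hv.py 13
python3 - <<'E'
from hk import *
o=telemetry.get_obs(); P=o['ee_pos'];Q=R.from_rotvec(o['ee_rot'])
t=Rb.inv().apply(Q.as_matrix()[:,1]); th=np.arctan2(t@V,-t@U); print('th tool',th)
w=[]
for th in np.linspace(th,.2,11)[1:]:
    p,Rt=hk(th,.06,.016,dz=-.007); w.append((p,Rt,1))
rows(w,1)
E
```

```text
19.45 [0.63528639 0.07778557 0.21704798] [-2.25284218  1.55312077  0.32805994] [-0.3 -0.1 -0.3] [ 0.2   0.57 -0.25  1.63 -0.39  0.97 -0.99] -0.00242652535047041
TCP rel pivot mm U,V,N 61.5 10.1 -6.9
th tool 1.1488150561951247
[[[-1,5.7,0.2,0.08,-0.02,-5.44,1],
[-1.3,5.8,0,0,0,-5.43,1],
[-1.2,5.7,0,0,0,-5.44,1],
[-1.3,5.8,0,0,0,-5.44,1],
[-1.2,5.7,0,0,0,-5.43,1],
[-1.3,5.8,0,0,0,-5.44,1],
[-1.2,5.7,0,0,0,-5.43,1],
[-1.3,5.8,0,0,0,-5.44,1],
[-1.2,5.8,0,0.01,0,-5.44,1],
[-1.2,5.7,0,0,0,-5.43,1]]]
end [0.5881 0.0502 0.202 ] [-2.6661  0.3467  0.0438]
```

View pics/h13.png

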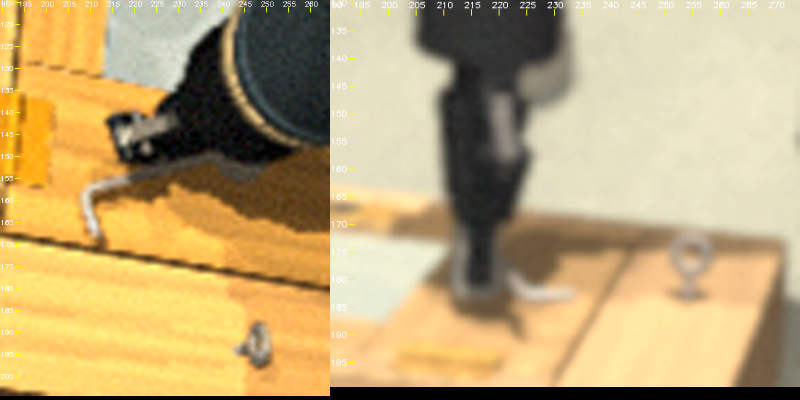

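>>> carry_out --steps '[[[-1,5.7,0,0,0,-5.4,1],[-1.3,5.8,0,0,0,-5.4,1],[-1.2,5.7,0,0,0,-5.4,1],[-1.3,5.8,0,0,0,-5.4,1],[-1.2,5.7,0,0,0,-5.4,1],[-1.3,5.8,0,0,0,-5.4,1],[-1.2,5.7,0,0,0,-5.4,1],[-1.3,5.8,0,0,0,-5.4,1],[-1.2,5.7,0,0,0,-5.4,1],[0,0,0,0,0,0,1]]]'

```text
t: 20.45
ee_pos: [0.5911, 0.0539, 0.2039]
ee_rot: [-2.649, 0.479, 0.077]
ft_force: [0.1, 0.6, 0.5]
opening: 0.0
```

```bash
python3 hv.py 14
python3 - <<'E'
from hk import *
o=telemetry.get_obs(); P=o['ee_pos'];Q=R.from_rotvec(o['ee_rot'])
t=Rb.inv().apply(Q.as_matrix()[:,1]); th=np.arctan2(t@V,-t@U); print('th tool',th)
w=[]
for th in np.linspace(th,0,7)[1:]:
    p,Rt=hk(th,.06,.016,dz=-.007); w.append((p,Rt,1))
rows(w,1)
E
```

```text
20.55 [0.59150992 0.05465221 0.2042597 ] [-2.64755474  0.48246657  0.07718842] [-0.  -0.3  0.3] [ 0.41  0.56 -0.5   1.74 -0.25  0.88 -0.22] -0.005091412188962577
TCP rel pivot mm U,V,N 32.8 52.5 -7.1
th tool 0.3022274960711944
[[[-0.9,2.7,-0.1,0.07,0.06,-2.89,1],
[-0.7,3.1,0,0,0,-2.88,1],
[-0.7,3,0,0,0,-2.89,1],
[-0.8,3.1,0,0,0,-2.88,1],
[-0.7,3,0,0,0,-2.89,1],
[-0.7,3,0,0,0,-2.89,1]]]
end [0.5831 0.04   0.197 ] [-2.6868  0.0786 -0.0181]
```

View pics/h14.png

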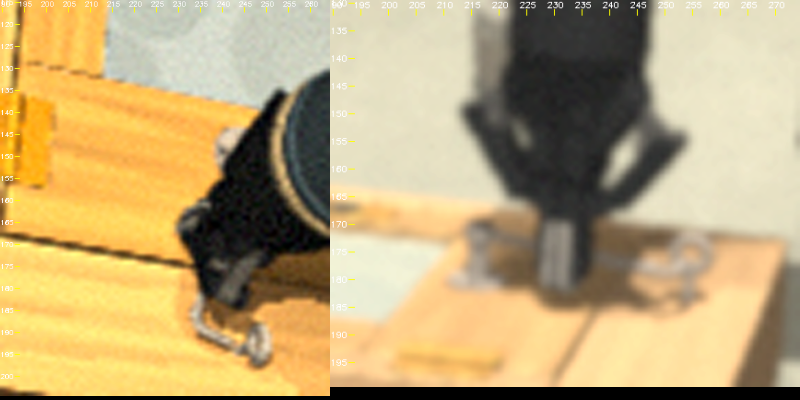

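>>> carry_out --steps '[[[-0.8,2.8,0,0,0,-2.9,1],[-0.7,3,0,0,0,-2.9,1],[-0.7,3,0,0,0,-2.9,1],[-0.7,3,0,0,0,-2.9,1],[0,0,0,0,0,0,1]]]'

```text
t: 21.05
ee_pos: [0.5854, 0.0453, 0.1994]
ee_rot: [-2.681, 0.209, 0.014]
ft_force: [-0.1, -0.2, 0.1]
opening: 0.004
```

```bash
python3 hv.py 15
```

```text
21.15 [0.58552194 0.04557386 0.1995595 ] [-2.680531    0.21039673  0.01445173] [-0.2  0.1  0.2] [ 0.47  0.57 -0.56  1.76 -0.21  0.87 -0.04] -0.0016379838799060757
TCP rel pivot mm U,V,N 22.3 57.9 -7.2
```

View pics/h15.png

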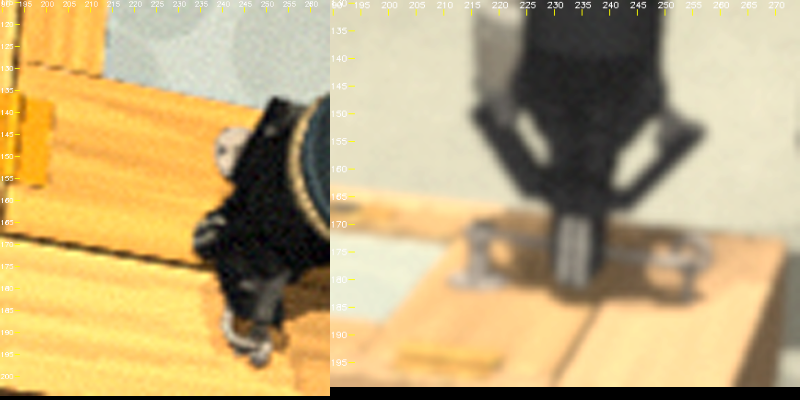

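>>> carry_out --steps '[[[-0.4,3,0,0,0,-2.9,1],[-0.2,3,0,0,0,-2.9,1],[0,1.5,0,0,0,0,1],[0,0,0,0,0,0,1]]]'

```text
t: 21.55
ee_pos: [0.5839, 0.0387, 0.1961]
ee_rot: [-2.688, 0.074, -0.017]
ft_force: [0.3, 0.1, 0.1]
opening: 0.001
```

>>> carry_out --steps '[[[0,1,0,0,0,0,1],[0,1,0,0,0,0,1],[0,1,0,0,0,0,1],[0,0,0,0,0,0,1]]]'

```text
t: 21.95
ee_pos: [0.5839, 0.0379, 0.1958]
ee_rot: [-2.686, 0.069, -0.018]
ft_force: [-0.5, 6.1, 4.7]
opening: 0.002
```

```bash
python3 hv.py 16
```

```text
22.05 [0.58387552 0.03791136 0.19573475] [-2.68591223  0.06896328 -0.01784365] [-0.3  5.3  4.3] [ 0.5   0.58 -0.59  1.76 -0.19  0.86  0.06] -0.003128003993991734
TCP rel pivot mm U,V,N 13.6 59.1 -7.2
```

View pics/h16.png

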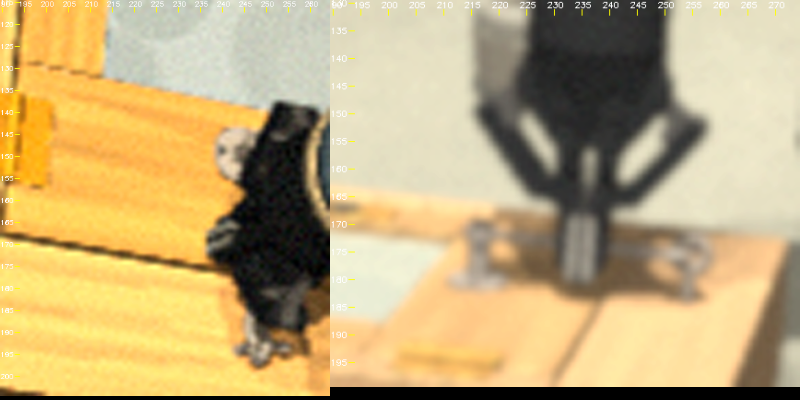

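>>> carry_out --steps '[[[0,-4,0,0,0,0,1],[0,-6,0,0,0,0,1],[0,0,-20,0,0,0,1],[0,0,-35,0,0,0,1],[0,0,-40,0,0,0,1],[0,-40,-20,0,0,0,1],[0,-40,0,0,0,0,1],[0,-40,0,0,0,0,1],[0,0,0,0,0,0,1],[0,0,0,0,0,0,1]]]'

```text
t: 23.05
ee_pos: [0.5868, 0.1034, 0.3555]
ee_rot: [-2.689, 0.068, -0.018]
ft_force: [0.2, -0.5, -0.9]
opening: 0.003
```

Run:
```python
from hk import *
t=snap('top','t17.png'); s=snap('side','s17.png'); o=telemetry.get_obs(); print(o['t'],o['ee_pos'],o['ft_force'])
pts=np.r_[hookw(0),hookw(.15)]
l=[W(p0,eyepts(0))+E0-W(p0,eye)]
a=outline(t,l,225,135,270,210,8); b=overlay(s,hookw(0),200,150,275,200,8)
cv2.imwrite('pics/z17.png',np.hstack([a])); cv2.imwrite('pics/z17s.png',b[:, :600]); cv2.imwrite('pics/z17f.png',cv2.resize(np.hstack([cv2.imread('pics/t17.png'),cv2.imread('pics/s17.png')]),(800,300)))
# fit hook angle
for a_ in (0,.05,.1,.15): print(a_,proj(t,hookw(a_)[[79]]),proj(t,hookw(a_)[[-1]]))
```

```text
23.15 [0.58700539 0.10127551 0.3543385 ] [-1.17468061 -0.90932678  0.18958615]
0 [[245.57463983 192.15237894]] [[254.25953514 193.480074  ]]
0.05 [[243.4766809  191.77387145]] [[252.15563164 193.57943178]]
0.1 [[241.38329262 191.28018423]] [[250.03343797 193.56189446]]
0.15 [[239.30006484 190.67194804]] [[247.89834395 193.42674884]]
```

View pics/z17.png

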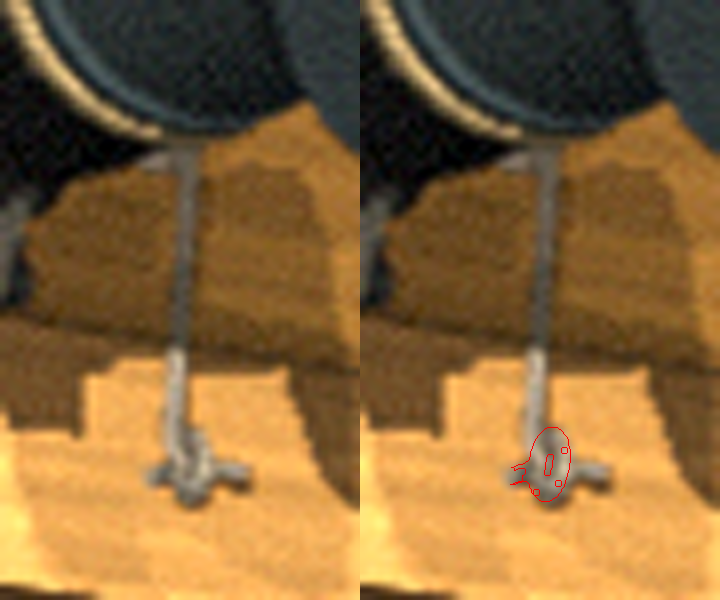

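View pics/z17s.png

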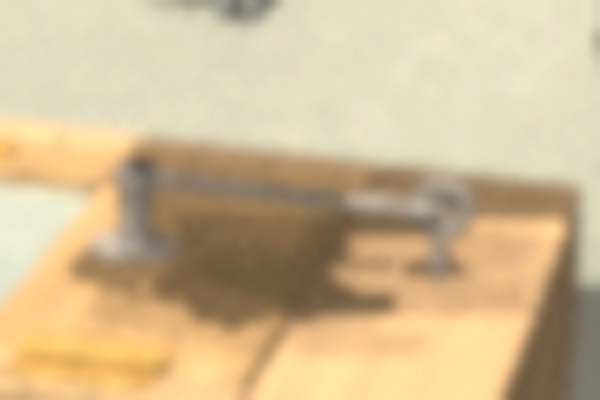

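View pics/z17f.png

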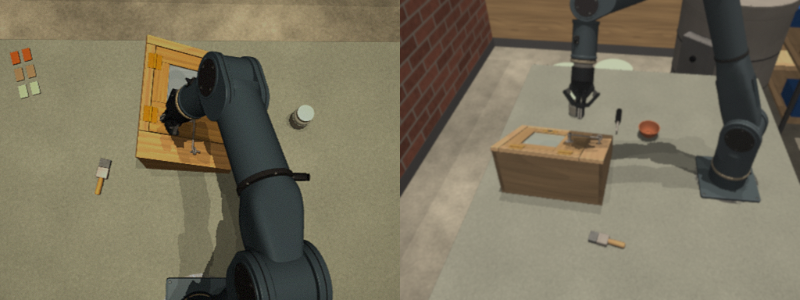

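Run:
```python
from h import *
print(order.job_done()); print(telemetry.get_obs()['t'])
```

```text
the job is handed in; nothing more can be done
None
the job is handed in; nothing more can be done
```

I handed the job in at about 23 s of the 72 s allowed. As far as the pictures and force readings show, every step was met; handing in gives no verdict.

- **Eye:** I put the shank through the loop with no noticeable force. I then turned the eye clockwise from about -1.17 rad and drew the screwdriver out. The last top-view fit put it at about 0, to roughly 0.1 rad. The side-view fit was too blurry to use, although the side picture showed an open, square-on loop.
- **Screwdriver:** I laid it back where it had been on the bench, and it stayed there when I lifted the open fingers away. The arm partly hid it in the last top picture, but the side picture still shows it there.
- **Hook:** I pushed it round until it met its stop, with about 7 N of reaction at the position I had worked out for the stop. In the top picture the bent end comes out of the far side of the loop at (255, 194); I predicted (254, 193.5) for fully home.
- **Jar, bowl and brush:** The arm did not touch them, and the jar, the bowl and the brush look to be in their starting places.

The last readings had the gripper about 15 cm clear of the latch. The final force reading was 1–1.5 N, about the same as the sensor noise.

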